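# Refit the washed conveyor roller on its axle

### The job

Refit the end roller of the tray conveyor after washdown: take the steel axle from its rack by the square black head, thread it through the bore of the white roller lying in the cradle and press gently, with about 6 N and never above 10, until the roller is held against the cradle's stop posts by the axle's collar. Then lift the roller on the axle alone, without the fingers touching it, carry it to the conveyor frame, lower both ends of the axle gently to the bottom of the frame's two slots with the head on the side of the frame facing the robot, and let go. Do not drop the roller and leave everything else on the table alone.

Things in the scene. Friction and masses are not known exactly. Their poses are not given: they have to be found in the camera images.
- axle: Steel axle, 196 mm long, about 110 g: square black head (42 mm long, 18 x 18 mm) and round shaft 10 mm in diameter. Origin: on the centre line at the middle of the head, the place to grip; x runs along the axle to the tip; the shaft starts at x = 21 mm, weight centred near x = 65 mm. Starts level in the rack, head sides upright, the head free all round with 36 mm below it.
- axle_tip (a point): Tip of the axle, at x = 175 mm on its centre line; the last 12 mm taper from 10 to 4 mm diameter. A dark collar (22 mm diameter, 10 mm long) is clamped immovably on the shaft, in a different place each time: its tip-side face lies anywhere from x = 58 to 84 mm of the axle. That is not measured: find it by feel.
- rack: Low fixed rack in which the axle starts: grey base, two white slotted plates (44 mm wide, 63 mm high) at x = -52 and +52 mm. Origin on the table under its middle; the axle lies along its x, centre line 45 mm above the table, head centre at x about -86 mm (the robot's side).
- roller: Loose white plastic roller: 50 mm outside diameter, 50 mm long, smooth through bore 14 mm in diameter, 90 to 170 g. Origin at its centre; x is the bore's axis. Starts lying in the cradle, bore level along the cradle's x, 44 mm above the table, 5 to 15 mm short of the stop posts; pushed, it slides to them against 1 to 3 N.
- cradle: Fixed grey base with two round steel bars along its x on which the roller lies. Origin on the table under its middle; the bore's axis lies over y = 0, 44 mm above the table. The axle enters from the -x end (robot's side), pushed along +x; bars start at x = -45 mm. The roller's far face meets the stop posts at x = 45 mm (roller centre then at x = 20 mm).
- stop: The two stop posts of the cradle, fixed to it, 58 mm high, their faces at x = 45 mm of the cradle, with a 26 mm gap between them through which the axle passes freely. Its origin and axes coincide with the cradle's.
- frame: Fixed conveyor end: steel base, two plates (56 mm wide, 8 mm thick, 98 mm high) at x = -60 and +60 mm, each with a 14 mm slot open at the top, flared. Origin on the table under its middle. Seated axle: along x over y = 0, centre line 75 mm up, tip to +x (away from the robot), head outside the -x plate, its centre at x = -103 to -86 mm; roller between the plates. A plate stands beside the roller at y = 32 to 50 mm.
- spare_roller: Bystander: a smaller, shorter white ring roller, 42 mm across and 30 mm high, standing on end (origin under its middle).
- foot: Bystander: steel machine foot, a 40 mm disc with a stud, 45 mm high (origin under its middle).
- meal_tray: Bystander: empty black meal tray 140 x 190 x 45 mm near the robot (origin under its middle).
- wrench: Bystander: wrench lying on the table.

How it is judged:
By the outcome, as a careful person would: the job done as asked, in the order asked, and still so for the second after the job is handed in, with the robot touching nothing.
It also fails if it takes over 72 s, if anything falls off the work surface, if the arm or the gripper's body presses on something with over 40 N, if the wrist force passes 120 N, or if a joint passes its speed limit or range.

### The arm

A 6-joint arm with a two-finger parallel gripper is mounted at the origin on the work surface. World frame = base frame: x ahead of the robot, y to its left, z up, the work surface at z = 0. Lengths are in m, angles in rad, forces in N, time in s.
With the tool pointing down it reaches from about 0.425 to 0.95 m from the base axis. Payload 3.5 kg.
Tool frame: the origin (TCP) lies at the very end of the fingers, on their centre line; the grasp point (between the pads) lies 19 mm behind it; z points along the fingers, y is the direction in which the jaws open and shut (so a half turn about z gives the same grasp; the last joint's range is limited). The gripper opens to 85 mm and grips with 20 to 120 N. Pads are 22 mm wide; open, the fingers measure 114 mm over their backs; the gripper's body (76 mm by 85 mm) begins 54 mm behind the grasp point. The pads swing forward as they close: fully open they stand 13 mm farther back than shut.
Start: joints at [1.056, 0.286, 1.577, -0, 1.279, -0.15], TCP at [0.241, 0.631, 0.231] pointing down, gripper open.
Joint ranges: [-2.77, 2.77], [-0.9, 2.22], [0.21, 2.48], [-1.53, 4.67], [0.24, 2.81], [-2.84, 2.84]. Speed limits (rad/s): [2.79, 2.79, 3.14, 3.14, 3.14, 3.14].

### API

Orientations are given as a unit quaternion [x, y, z, w].
In Python, from plant import get_state, read_camera, sign_off gives the robot as it stands.
- The arm moves only by the tool step_arm, never from a script. Its argument "targets" is a list that holds one entry, the list of rows, each a list of 5 numbers: the opening, from 0 (shut) to 1 (fully open), then the shift along the tool's x, y, z each as a share of 4 cm, from -1 to 1, then the turn about the tool's z as a share of 5 degrees, from -1 to 1. A call has 1 to 10 rows; each row shifts and turns the commanded pose from where the row before left it, along the tool's axes as they then stand; what a row does not reach is not made up. A row lasts 1/12 s, in which the tool goes at most 41.7 mm and 7.16 degrees, less where a joint would pass 70% of its speed; a pose out of reach is approached as far as the arm can. A call with a number of a shift or a turn outside -1 to 1 is refused whole. A call with a gripper value outside its range is refused whole. The fingers move at their own pace and stop on an object; "squeeze" is the grip in N (left out, the last holds). Time passes only in rows, so rows that do not move let the fingers close. It gives the time, the measured TCP pose, the force and the opening at its end, in the units of the state.
- get_state(): the state, without advancing time (a new reading comes with each control period).
- read_camera(name): name is "side" or "top"; returns a dict with "pixels" (400x640x3 uint8, red, green, blue), "range_z" (400x640 float32, m along the optical axis (not along the pixel's ray), 0 where there is no reading), "mtx" (3x3 intrinsics, pixels), "rvec" (rotation vector, rad) and "tvec" (3), from world to camera coordinates, as OpenCV has them. Camera axes: x right, y down, z forward; pixel columns grow to the right and rows downward; lengths in m; the calibration is good to about 2 mm. A picture is of the moment at which its call begins.
- sign_off(): hands the job in, once; it reports no verdict.
The state is a dict: "time": time; "qpos": joint angles; "dq": joint speeds; "joint_efforts": joint torques, N m; "eef_pos": TCP position; "tcp_rot": TCP orientation; "contact_force": force on the tool from outside, world axes, zero at the start; "wrist_torque": the same for the moment, N m; "opening": opening from 0.0 (shut) to 1.0 (fully open).
Only numpy, scipy, OpenCV 4.12 (cv2) and the standard library are available. Lean on these libraries where they do the work, as an engineer would, in place of code of your own. Each camera call takes 0.05 s, during which the arm holds its last target.

## Working session

There is one attempt and no reset: what is moved stays moved. The work goes in short steps, Python scripts to look and compute and a tool call to move; the robot and the scene stay as the last step left them, time stands still between calls to the robot, and variables do not carry over. Pictures are saved under pics/ and viewed, and the job is handed in when it is done.

Besides the shell and the picture viewer there is one more tool, called after "Call:" as name(argument=value, ...), one argument or row to a line, values as JSON. step_arm: Moves the arm, as the interface text tells. Shift numbers are shares of 4 cm and turn numbers shares of 5 degrees, none past 1 either way. Its arguments: {"type":"object","properties":{"targets":{"type":"array"},"squeeze":{"type":"number"}},"required":["targets"]}

```bash
ls; mkdir -p pics; cat > h.py <<'E'
import numpy as np,cv2
from plant import get_state, read_camera, sign_off
def shot(n,f):
    c=read_camera(n); cv2.imwrite('pics/'+f,c['pixels'][:,:,::-1]); np.savez(f'/tmp/{n}.npz',**c); return c
def cloud(c):
    K=np.array(c['mtx']);R=cv2.Rodrigues(np.array(c['rvec'],float))[0];t=np.array(c['tvec'],float).ravel()
    z=c['range_z'];v,u=np.mgrid[:z.shape[0],:z.shape[1]]
    P=np.stack([(u-K[0,2])/K[0,0]*z,(v-K[1,2])/K[1,1]*z,z],-1)
    W=(P-t)@R; W[z<=0]=np.nan; return W
def ray(c,u,v,h):
    K=np.array(c['mtx']);R=cv2.Rodrigues(np.array(c['rvec'],float))[0];t=np.array(c['tvec'],float).ravel()
    d=R.T@np.linalg.solve(K,[u,v,1.]);o=-R.T@t; return o+d*(h-o[2])/d[2]
def proj(c,p):
    return cv2.projectPoints(np.array(p,float).reshape(-1,3),np.array(c['rvec'],float),np.array(c['tvec'],float),np.array(c['mtx'],float),None)[0].reshape(-1,2)
E
python3 - <<'E'
from h import *
for n in('top','side'):
    c=shot(n,n+'0.png');R=cv2.Rodrigues(np.array(c['rvec'],float))[0];print(n,-R.T@np.array(c['tvec']).ravel(),c['mtx'],R)
s=get_state();print(s)
E
```

```text
pics
top [ 0.30519891 -0.03813061  1.18626591] [[425.74753437   0.         317.63203656]
 [  0.         425.74753437 199.97416508]
 [  0.           0.           1.        ]] [[ 0.02622078 -0.99965375  0.00220293]
 [-0.9872584  -0.02624151 -0.15694658]
 [ 0.15695004  0.0019404  -0.98760464]]
side [0.40499213 0.68316397 0.8734793 ] [[451.72734594   0.         320.19352783]
 [  0.         451.72734594 200.19327598]
 [  0.           0.           1.        ]] [[-0.99085114 -0.134933    0.0026639 ]
 [-0.10179975  0.73429411 -0.67115495]
 [ 0.08860486 -0.66528584 -0.74131231]]
{'time': 0.1, 'qpos': array([ 1.05602428e+00,  2.87144672e-01,  1.57805019e+00, -7.50096973e-06,
        1.27863829e+00, -1.50007792e-01]), 'dq': array([ 0.0008432 , -0.00065212, -0.00260966,  0.00097915,  0.0003049 ,
        0.00028384]), 'joint_efforts': array([ 1.29279080e-03, -4.07298589e+01, -2.93695360e+01, -9.44038788e-05,
        3.46576482e-03,  1.71047848e-06]), 'eef_pos': array([0.24046643, 0.63005975, 0.23002984]), 'tcp_rot': array([ 1.81371526e-01,  9.83414010e-01, -1.06010461e-03, -3.62147090e-04]), 'contact_force': array([-0.8230322 ,  0.4294646 ,  0.50353129]), 'wrist_torque': array([0.01550785, 0.00989302, 0.00986276]), 'opening': 1.0020533674493428}
```

View pics/top0.png

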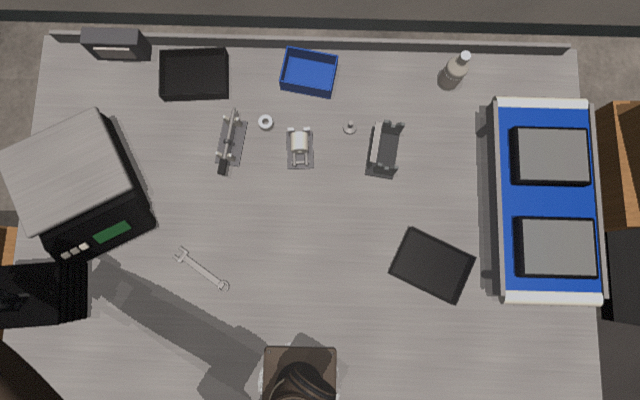

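View pics/side0.png

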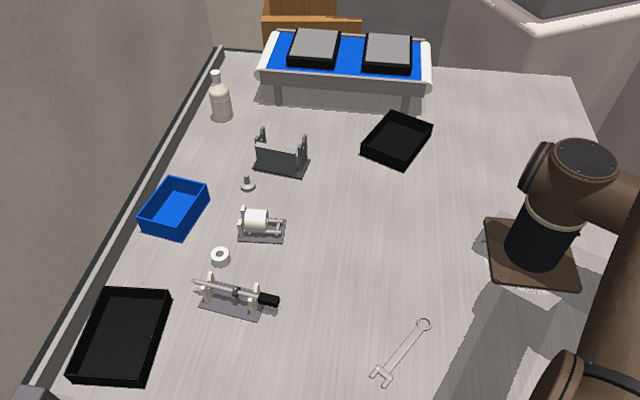

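The top view shows the rack and axle near (231,140), with the black head at (223,167). The roller and cradle are near (300,147), and the frame is near (384,150). I'll zoom in next.

```bash
python3 - <<'E'
from h import *
a=cv2.imread('pics/top0.png');b=cv2.imread('pics/side0.png')
cv2.imwrite('pics/t_z.png',cv2.resize(a[95:190,205:415],None,fx=3.8,fy=3.8,interpolation=cv2.INTER_CUBIC))
cv2.imwrite('pics/s_z.png',cv2.resize(b[120:330,180:330],None,fx=2.8,fy=2.8,interpolation=cv2.INTER_CUBIC))
E
```

```text
(no output)
```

View pics/t_z.png

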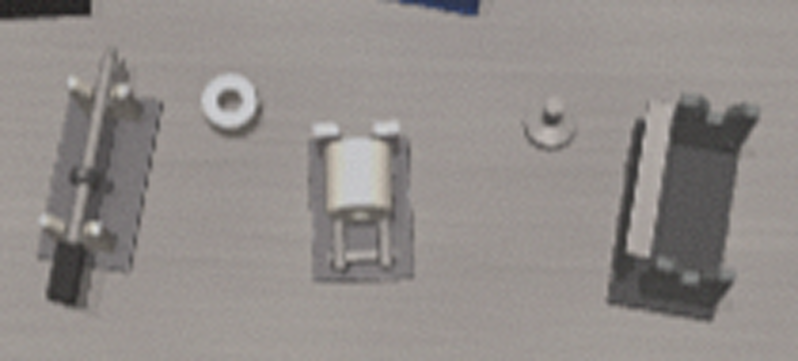

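View pics/s_z.png

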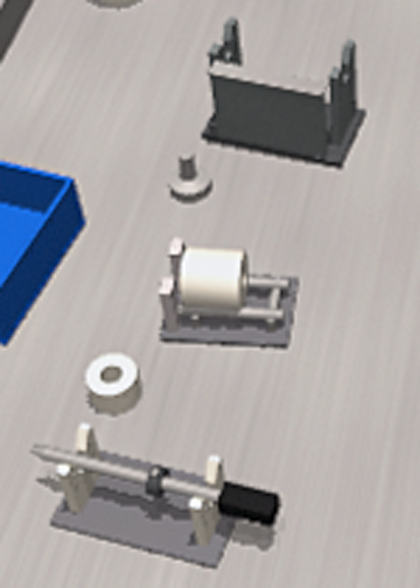

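```bash
python3 - <<'E'
from h import *
ct=np.load('/tmp/top.npz');cs=np.load('/tmp/side.npz')
T=cloud(ct);S=cloud(cs)
def f(p):return np.round(np.array(p)*1000,1)
print('table z',f(np.nanmedian(T[170:230,300:380,2])),f(np.nanmedian(S[280:350,300:350,2])),np.nanstd(T[170:230,300:380,2])*1e3)
for nm,C,W in(('top',ct,T),('side',cs,S)):
    img=C['pixels'].astype(int);g=img.sum(-1)
    print(nm)
    # coarse regions in world
    for name,(x0,x1,y0,y1) in dict(axle=(.42,.68,.12,.28),cradle=(.44,.60,-.05,.09),frame=(.40,.62,-.32,-.12)).items():
        m=(W[...,0]>x0)&(W[...,0]<x1)&(W[...,1]>y0)&(W[...,1]<y1)&(W[...,2]>.004)
        p=W[m];print(name,len(p),f(p.min(0)),f(p.max(0)))
    m=(W[...,0]>.4)&(W[...,0]<.7)&(W[...,1]>.1)&(W[...,1]<.3)&(W[...,2]>.035)&(g<150)
    p=W[m];v,u=np.nonzero(m);print('head',len(p),f(p.mean(0)),f(p.min(0)),f(p.max(0)),u.mean(),v.mean())
E
```

```text
table z 1.6 1.6 2.986380911009765
top
axle 1471 [420.1 120.    4. ] [680.  279.9  69.5]
cradle 559 [440.3 -49.5   4. ] [599.9  90.   31.8]
frame 1416 [ 400.  -319.6    4. ] [ 619.8 -120.1  102.1]
head 6 [570.9 220.8  45.4] [552.1 218.   42.5] [584.6 225.5  49.4] 225.0 167.16666666666666
side
axle 1853 [421.  120.8   4. ] [679.8 279.9  66.6]
cradle 341 [442.4 -48.8   4. ] [599.9  88.6  29.6]
frame 1086 [ 400.1 -320.     4. ] [ 620.  -121.2  100.3]
head 236 [574.6 232.4  53. ] [550.7 214.7  38.9] [646.3 241.7  58.8] 266.6864406779661 299.2457627118644
```

```bash
python3 - <<'E'
from h import *
a=cv2.imread('pics/top0.png');b=cv2.imread('pics/side0.png')
def z(im,u0,u1,v0,v1,k,f):
    o=cv2.resize(im[v0:v1,u0:u1],None,fx=k,fy=k,interpolation=cv2.INTER_NEAREST)
    for u in range((u0+9)//10*10,u1,10):
        cv2.putText(o,str(u),((u-u0)*k,8),0,.3,(0,0,255));o[::4,(u-u0)*k]=(0,0,255)
    for v in range((v0+9)//10*10,v1,10):
        cv2.putText(o,str(v),(0,(v-v0)*k+4),0,.3,(0,0,255));o[(v-v0)*k,::4]=(0,0,255)
    return o
A=z(a,210,260,105,180,8,0);B=z(a,280,325,120,175,8,0);C=z(a,360,410,115,185,8,0)
h=max(x.shape[0] for x in(A,B));pad=lambda x:np.vstack([x,np.zeros((600-x.shape[0],x.shape[1],3),np.uint8)])
cv2.imwrite('pics/ab.png',np.hstack([pad(A),pad(B)]));cv2.imwrite('pics/c.png',C)
cv2.imwrite('pics/sA.png',z(b,185,290,265,325,7,0));cv2.imwrite('pics/sB.png',z(b,230,295,195,250,9,0));cv2.imwrite('pics/sC.png',z(b,245,320,120,185,8,0))
E
```

```text
(no output)
```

View pics/ab.png

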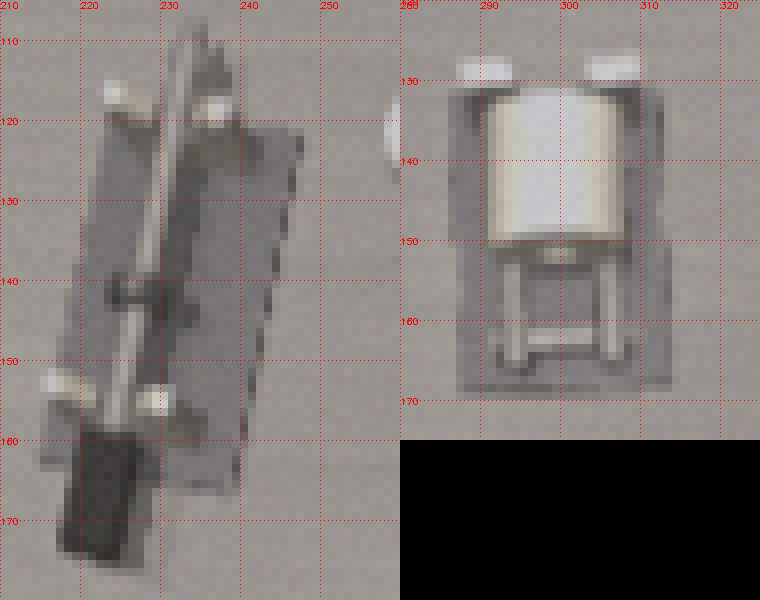

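View pics/c.png

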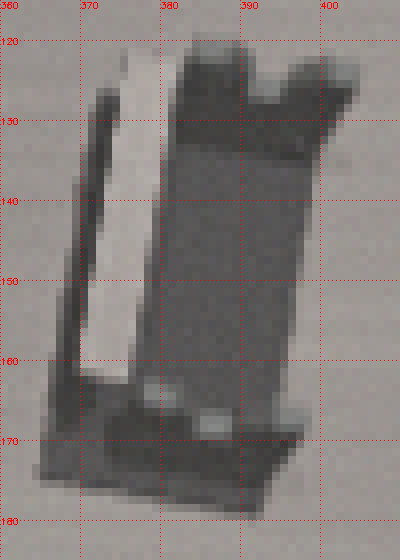

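View pics/sA.png

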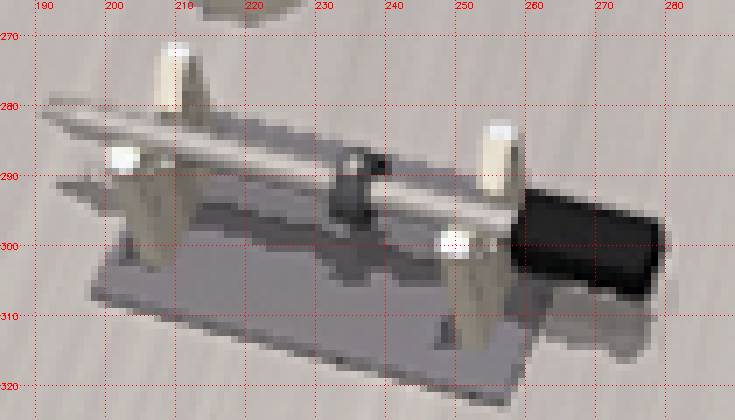

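View pics/sB.png

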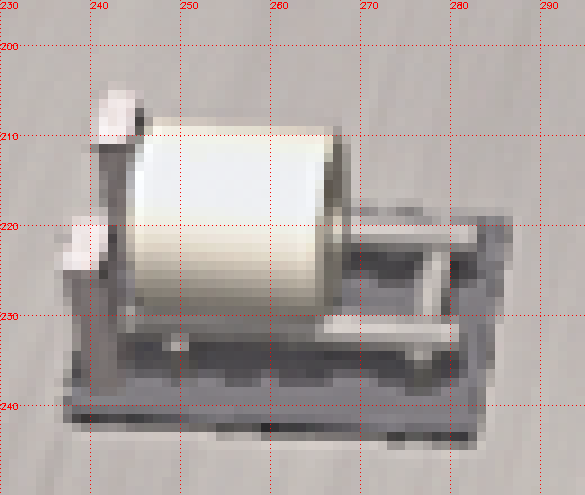

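View pics/sC.png

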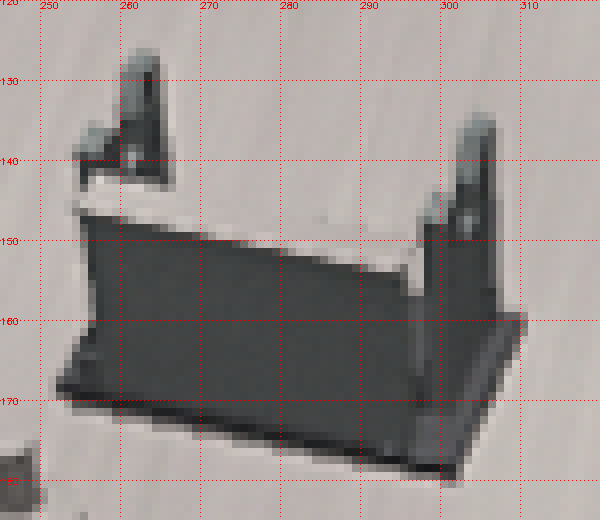

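```bash
python3 - <<'E'
from h import *
ct=np.load('/tmp/top.npz');cs=np.load('/tmp/side.npz')
f=lambda p:np.round(np.array(p)*1000,1)
def R(c,u,v,h):return ray(c,u,v,h)[:2]
def ax(n,a,b):
    d=b-a;print(n,'near',f(a),'far',f(b),'mid',f((a+b)/2),'yaw',np.degrees(np.arctan2(d[1],d[0])).round(2),'len',f(np.linalg.norm(d)))
# rack
def m(c,p,q,h):return (R(c,*p,h)+R(c,*q,h))/2
ax('rack top',m(ct,(216.3,152.5),(229.6,154.7),.063),m(ct,(223.4,116.5),(236.8,118.4),.063))
ax('rack side',m(cs,(256,283.3),(249.2,299.7),.063),m(cs,(209.5,271.8),(201.5,287.5),.063))
# cradle posts
print('posts top',f(R(ct,290.5,129,.058)),f(R(ct,305.8,128.8,.058)))
print('posts side',f(R(cs,242.8,206.5,.058)),f(R(cs,239.0,221.5,.058)))
T=cloud(ct);S=cloud(cs)
for nm,W,c in(('top',T,ct),('side',S,cs)):
    g=c['pixels'].astype(int)
    # bring crude positions
    for name,z0,box in(('frame hi',.085,(.45,.75,-.3,-.1)),('roller',.055,(.5,.75,-.02,.12)),('axle',.03,(.48,.75,.16,.30)),('frame mid',.03,(.45,.75,-.3,-.1))):
        q=(W[...,0]>box[0])&(W[...,0]<box[1])&(W[...,1]>box[2])&(W[...,1]<box[3])&(W[...,2]>z0)&(W[...,2]<.13)
        p=W[q];v,u=np.nonzero(q)
        if len(p)<5: print(name,len(p));continue
        w,V=np.linalg.eigh(np.cov(p[:,:2].T));d=V[:,1]*np.sign(V[0,1])
        print(nm,name,len(p),'med',f(np.median(p,0)),'min',f(p.min(0)),'max',f(p.max(0)),'yaw',np.degrees(np.arctan2(d[1],d[0])).round(2),'u',u.min(),u.max(),'v',v.min(),v.max())
E
```

```text
rack top near [604.4 224.6] far [707.4 211.2] mid [655.9 217.9] yaw -7.42 len 103.9
rack side near [604.8 224.1] far [708.7 210. ] mid [656.7 217. ] yaw -7.75 len 104.9
posts top [680.5  44. ] [682.2   1.9]
posts side [683.9  -2.9] [681.1  43.8]
top frame hi 413 med [ 641.3 -189.6   93.9] min [ 568.3 -261.6   85.1] max [ 702.3 -169.   102.1] yaw -8.46 u 369 404 v 119 169
top roller 361 med [651.2  19.7  65.9] min [620.8  -6.9  55. ] max [690.7  53.7  75.6] yaw 2.96 u 287 309 v 126 150
top axle 494 med [626.7 219.6  52.4] min [551.8 188.5  30.1] max [744.8 247.   69.5] yaw -7.38 u 215 240 v 106 174
top frame mid 762 med [ 649.7 -197.6   89.1] min [ 567.9 -262.    30.1] max [ 715.3 -114.6  102.1] yaw -3.33 u 348 404 v 119 173
side frame hi 370 med [ 639.4 -186.7   92.9] min [ 566.3 -259.5   85.1] max [ 699.5 -167.   100.3] yaw -8.75 u 255 306 v 126 155
side roller 400 med [648.5  30.9  65.6] min [619.5  -7.8  55.1] max [687.   56.1  73.1] yaw -2.89 u 237 267 v 205 226
side axle 925 med [621.1 224.6  51.7] min [549.7 189.   30.1] max [744.4 248.9  67.1] yaw -7.94 u 191 279 v 272 309
side frame mid 1237 med [ 635.5 -182.8   70.3] min [ 564.7 -262.3   30. ] max [ 713.8 -109.4  100.3] yaw 1.86 u 244 307 v 126 181
```

```bash
python3 - <<'E'
from h import *
ct=np.load('/tmp/top.npz');cs=np.load('/tmp/side.npz')
f=lambda p:np.round(np.array(p)*1000,1)
R=lambda c,u,v,h:ray(c,u,v,h)[:2]
ang=lambda d:np.degrees(np.arctan2(d[1],d[0])).round(2)
# cradle base corners top
for h in(.006,):
    a,b,c,d=[R(ct,*p,h) for p in((286.8,168.6),(313.6,168),(285.8,130.5),(312.3,131))]
    print('cr top NL NR FL FR',f(a),f(b),f(c),f(d),ang(c-a),ang(d-b),ang(a-b)-90, 'near mid',f((a+b)/2))
    a,b,e=[R(cs,*p,h) for p in((282,243.5),(237,241.3),(286,219))]
    print('cr side NL FL NR',f(a),f(b),f(e),ang(b-a),ang(a-e)-90)
    # frame base corners top: NL (364.5,174.5) NR(391.5,179)
    a,b=[R(ct,*p,h) for p in((364.7,174.5),(392,179.5))]
    print('fr top NL NR',f(a),f(b),ang(a-b)-90,f(np.linalg.norm(a-b)))
    a,b,e=[R(cs,*p,h) for p in((301.5,178.5),(252,168.5),(309.8,160))]
    print('fr side NL FL NR',f(a),f(b),f(e),ang(b-a),ang(a-e)-90,f(np.linalg.norm(b-a)),f(np.linalg.norm(a-e)))
# roller silhouettes
for nm,c in(('top',ct),('side',cs)):
    im=c['pixels'];W=cloud(c)
    q=(W[...,0]>.54)&(W[...,0]<.72)&(W[...,1]>-.02)&(W[...,1]<.09)&(W[...,2]>.045)
    h=im.min(-1)
    for v in (range(130,152,2) if nm=='top' else range(206,234,3)):
        row=h[v].astype(int); print(nm,v,[int(x) for x in row[(284 if nm=='top' else 238):(316 if nm=='top' else 272)]])
th=np.radians(-8.6);Rm=np.array([[np.cos(th),np.sin(th)],[-np.sin(th),np.cos(th)]])
for nm,c in(('top',ct),('side',cs)):
    W=cloud(c);q=(W[...,0]>.5)&(W[...,0]<.75)&(W[...,1]>-.28)&(W[...,1]<-.13)&(W[...,2]>.088)&(W[...,2]<.13)
    p=W[q];l=(p[:,:2]-[.63,-.215])@Rm.T
    o=np.argsort(l[:,0]); 
    H,xe,ye=np.histogram2d(l[:,0],l[:,1],bins=[np.arange(-.09,.091,.006),np.arange(-.05,.066,.004)])
    print(nm);print('y',f(ye[:-1]).astype(int))
    for x,r in zip(xe,H):
        if r.sum():print(int(round(x*1000)),r.astype(int))
E
```

```text
cr top NL NR FL FR [580.6  54.1] [584.4 -21.9] [692.9  61.2] [693.5 -15.2] 3.62 3.55 2.8499999999999943 near mid [582.5  16.1]
cr side NL FL NR [580.   55.1] [687.9  63.4] [584.7 -20.9] 4.41 3.480000000000004
fr top NL NR [ 569.4 -167.3] [ 557.  -244.6] -9.11 78.4
fr side NL FL NR [ 569.5 -166.9] [ 711.4 -186.6] [ 558.3 -242.7] -7.89 -8.420000000000002 143.2 76.6
top 130 [147, 149, 149, 158, 175, 170, 165, 158, 158, 151, 127, 137, 151, 149, 149, 146, 150, 147, 134, 129, 149, 152, 151, 136, 131, 118, 136, 135, 146, 150, 146, 148]
top 132 [143, 142, 122, 114, 93, 75, 77, 92, 127, 144, 164, 184, 193, 198, 198, 196, 195, 199, 188, 178, 170, 144, 117, 90, 77, 84, 111, 122, 120, 143, 150, 146]
top 134 [151, 150, 125, 115, 104, 82, 108, 142, 165, 176, 187, 193, 197, 198, 198, 193, 198, 194, 194, 188, 181, 169, 153, 117, 86, 83, 102, 114, 92, 142, 151, 145]
top 136 [145, 146, 133, 121, 114, 100, 114, 144, 161, 178, 183, 193, 198, 199, 198, 196, 199, 197, 192, 184, 181, 167, 151, 122, 110, 111, 121, 121, 102, 141, 150, 151]
top 138 [149, 149, 127, 117, 119, 115, 114, 145, 165, 176, 187, 185, 
[... 5101 characters left out ...]
0 0 0 0 0 2 2 4 2 2 0 0 0 0 0]
6 [0 0 0 0 0 0 0 0 0 0 0 0 0 0 0 0 0 0 2 2 3 0 2 2 0 0 0 0]
12 [0 0 0 0 0 0 0 0 0 0 0 0 0 0 0 0 0 0 2 3 1 3 2 0 0 0 0 0]
18 [0 0 0 0 0 0 0 0 0 0 0 0 0 0 0 0 0 0 0 4 3 1 4 1 0 0 0 0]
24 [0 0 0 0 0 0 0 0 0 0 0 0 0 0 0 0 0 0 3 2 2 1 5 0 0 0 0 0]
30 [0 0 0 0 0 0 0 0 0 0 0 0 0 0 0 0 0 0 1 1 4 1 3 1 0 0 0 0]
36 [0 0 0 0 0 0 0 0 0 0 0 0 0 0 0 0 0 0 2 3 0 4 5 0 0 0 0 0]
42 [0 0 0 0 0 0 0 0 0 0 0 0 0 0 0 0 0 0 1 3 1 4 3 0 0 0 0 0]
48 [0 0 0 0 0 0 0 0 0 0 0 0 0 0 0 0 0 0 2 2 1 3 3 0 0 0 0 0]
54 [0 0 0 0 0 0 1 0 0 0 0 0 0 0 1 0 0 1 1 3 2 1 3 0 0 0 0 0]
60 [0 0 0 1 4 3 4 3 6 0 0 0 0 2 3 5 1 7 1 0 0 0 0 0 0 0 0 0]
66 [0 0 0 1 1 2 1 2 0 0 0 0 0 1 1 1 2 0 0 0 0 0 0 0 0 0 0 0]
```

```bash
python3 - <<'E'
from h import *
ct=np.load('/tmp/top.npz');cs=np.load('/tmp/side.npz')
f=lambda p:np.round(np.array(p)*1000,1)
R=lambda c,u,v,h:ray(c,u,v,h)[:2]
print('roller near face top',f(R(ct,299,149.3,.065)),'side',f(R(cs,266,211,.067)),f(R(cs,267.3,216,.062)))
print('roller far top',f(R(ct,299,131.2,.068)),'side',f(R(cs,245,211,.067)))
print('roller axis pts top',f(R(ct,298.9,140,.044)))
# roller cylinder depth: top-of-roller line from side & top clouds
for nm,c in(('top',ct),('side',cs)):
    W=cloud(c);q=(W[...,0]>.625)&(W[...,0]<.665)&(W[...,1]>-.03)&(W[...,1]<.08)&(W[...,2]>.05)
    p=W[q]
    from scipy.optimize import least_squares
    r=least_squares(lambda a:np.hypot(p[:,1]-a[0]-a[1]*(p[:,0]-.645),p[:,2]-a[2])-.025,[.02,.06,.044],loss='soft_l1',f_scale=.002)
    print(nm,len(p),'y@645',f(r.x[0]),'yaw',np.degrees(r.x[1]),'z',f(r.x[2]))
# axle: rack frame
th=np.radians(-7.6);o=np.array([.6563,.2174]);ex=np.array([np.cos(th),np.sin(th)]);ey=np.array([-ex[1],ex[0]])
loc=lambda q:f([(q-o)@ex,(q-o)@ey])
print('head top: NL NR FL FR',[loc(R(ct,*p,.054)) for p in((216.7,173.5),(224.5,174.6),(219.7,158.8),(227.2,158.8))])
print('shaft top',[loc(R(ct,*p,.045)) for p in((224.3,156),(226.5,145),(229.3,130),(231.3,115))])
print('shaft side',[loc(R(cs,*p,.045)) for p in((256,297),(245,294),(220,287.5),(195,281.7))])
print('collar',loc(R(ct,226.5,141,.05)),loc(R(cs,233.5,291.5,.048)))
print('head side end face',loc(R(cs,278.3,302,.045)),'front',loc(R(cs,257,298,.045)))
W=cloud(cs);q=(W[...,2]>.04)&(W[...,2]<.07);im=cs['pixels'].sum(-1)
u=W[q&(im<120)&(W[...,0]<.62)&(W[...,0]>.5)&(W[...,1]>.19)&(W[...,1]<.26)]
print('head pts',f(u.mean(0)),len(u))
E
```

```text
roller near face top [621.4  18.4] side [623.2  11. ] [618.2  21.6]
roller far top [671.6  19.9] side [672.2  17.8]
roller axis pts top [654.   20.6]
top 254 y@645 20.6 yaw 3.8364164925447306 z 45.6
side 287 y@645 21.5 yaw 3.404875479280484 z 45.2
head top: NL NR FL FR [array([-107.7,    8.7]), array([-107.3,  -12.8]), array([-66.1,   8.6]), array([-62.8, -11.6])]
shaft top [array([-54.3,   0.1]), array([-22.5,   0.1]), array([21.1,  0.7]), array([64.9,  3.5])]
shaft side [array([-57.7,   0.9]), array([-33.1,   0.3]), array([23.3, -0.2]), array([80.3,  0.9])]
collar [-12.6   1. ] [-8.9  2.7]
head side end face [-106.    -0.4] front [-60.5   2.5]
head pts [571.7 232.7  53.5] 217
```

Call:
step_arm(
  targets=[
    [[1,0,0,0,-0.89],[1,0,0,0,-0.89],[1,0,0,0,-0.89],[1,-0.635,-0.59,0.17,0],[1,-0.635,-0.59,0.17,0],[1,-0.635,-0.59,0.17,0],[1,-0.635,-0.59,0.17,0],[1,-0.635,-0.59,0.17,0],[1,-0.635,-0.59,0.17,0],[1,-0.635,-0.59,0.17,0]],
  ],
)

```text
time: 0.93
eef_pos: [0.3958, 0.4418, 0.1829]
tcp_rot: [0.066, 0.998, -0.0, -0.0]
contact_force: [0.7, -0.4, -0.2]
opening: 0.997
```

Call:
step_arm(
  targets=[
    [[1,-0.635,-0.59,0.17,0],[1,-0.635,-0.59,0.17,0],[1,-0.635,-0.59,0.17,0],[1,-0.635,-0.59,0.17,0],[1,-0.635,-0.59,0.17,0],[1,-0.635,-0.59,0.17,0],[1,-0.635,-0.59,0.17,0],[1,-0.635,-0.59,0.17,0],[1,0,0,0,0],[1,0,0,0,0]],
  ],
)

```text
time: 1.77
eef_pos: [0.5722, 0.2279, 0.1281]
tcp_rot: [0.068, 0.998, -0.0, -0.001]
contact_force: [0.2, 0.2, -0.0]
opening: 0.998
```

```bash
cat >> h.py <<'E'
def rel(target,yaw,z=None):
    """shares(40mm) in tool axes from measured pose to world xy target; yaw = desired axle yaw(deg)"""
    s=get_state();from scipy.spatial.transform import Rotation as Ro
    M=Ro.from_quat(s['tcp_rot']).as_matrix();p=s['eef_pos']
    d=np.array([target[0],target[1],p[2] if z is None else z])-p
    ax=-M[:,0];ay=np.degrees(np.arctan2(ax[1],ax[0]))
    print('t',round(s['time'],2),'p',np.round(p*1000,1),'axleyaw',round(ay,2),'tilt',np.round(M[:,2],3),'F',np.round(s['contact_force'],1),'op',round(s['opening'],3))
    print('mm in tool axes',np.round(M.T@d*1000,1),'turn deg',round(-(yaw-ay),2))
E
python3 -c "
from h import *
rel((.5711,.2288),-7.6,.025)"
```

```text
t 1.77 p [572.2 227.9 128.1] axleyaw -7.74 tilt [-0.002 -0.    -1.   ] F [ 0.2  0.2 -0. ] op 0.998
mm in tool axes [  1.    0.8 103.1] turn deg -0.14
```

Call:
step_arm(
  targets=[
    [[1,0.025,0.02,0.5,0],[1,0,0,0.5,0],[1,0,0,0.5,0],[1,0,0,0.5,0],[1,0,0,0.37,0],[1,0,0,0.2,0],[1,0,0,0,0]],
  ],
)

```text
time: 2.35
eef_pos: [0.5686, 0.2312, 0.0243]
tcp_rot: [0.065, 0.998, -0.001, -0.002]
contact_force: [-0.9, 0.2, -0.2]
opening: 1.001
```

```bash
python3 -c "
from h import *
rel((.5711,.2288),-7.6,.025)
c=shot('side','s1.png');o=c['pixels'][230:330,180:330,::-1];cv2.imwrite('pics/s1z.png',cv2.resize(o,None,fx=5,fy=5))"
```

```text
t 2.35 p [568.6 231.2  24.3] axleyaw -7.47 tilt [-0.005 -0.001 -1.   ] F [-0.9  0.2 -0.2] op 1.001
mm in tool axes [-2.8 -2.1 -0.7] turn deg 0.13
```

View pics/s1z.png

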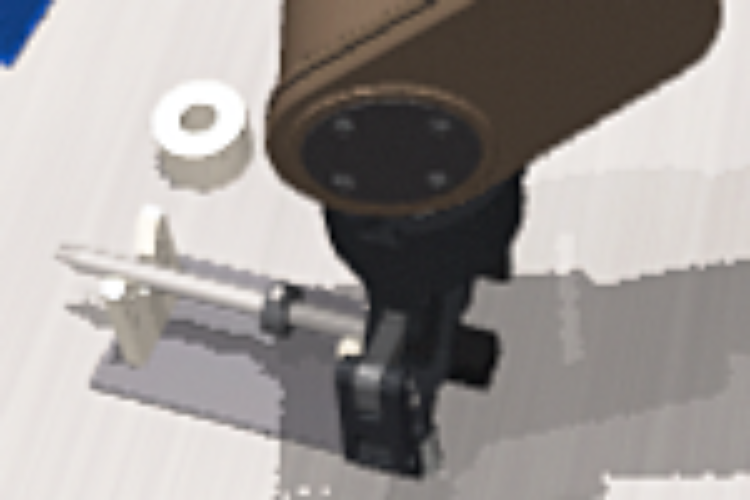

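```bash
python3 -c "
from h import *
c=np.load('/tmp/side.npz')
s=get_state();p=s['eef_pos'];print(s['time'])
y=np.array([.13,.991,0]);x=np.array([.991,-.13,0])
for a in (-.011,0,.011):
  for q in (.0425,.057): print(a,q,proj(c,[p+y*q+x*a+[0,0,.01],p+y*q+x*a+[0,0,.03]]).round(1).tolist())
print(proj(c,[p,p+[0,0,.02]]))
"
```

```text
2.4
-0.011 0.0425 [[267.8, 322.8], [267.0, 318.1]]
-0.011 0.057 [[265.4, 329.3], [264.5, 324.6]]
0 0.0425 [[262.7, 321.5], [261.7, 316.7]]
0 0.057 [[260.1, 328.0], [259.2, 323.2]]
0.011 0.0425 [[257.5, 320.2], [256.5, 315.4]]
0.011 0.057 [[255.0, 326.6], [253.9, 321.9]]
[[270.11536743 305.67010072]
 [269.34187434 300.82529212]]
```

Call:
step_arm(
  targets=[
    [[1,-0.05,-0.04,0,0],[0,0,0,0,0],[0,0,0,0,0],[0,0,0,0,0],[0,0,0,0,0],[0,0,0,0,0],[0,0,0,0,0],[0,0,0,0,0]],
  ],
  squeeze=100,
)

```text
time: 3.07
eef_pos: [0.573, 0.2286, 0.0269]
tcp_rot: [0.066, 0.998, -0.0, 0.0]
contact_force: [-0.6, 0.0, 2.4]
opening: 0.192
```

```bash
python3 -c "
from h import *
rel((.5711,.2288),-7.6,.025)"
```

```text
t 3.07 p [573.  228.6  26.9] axleyaw -7.56 tilt [ 0. -0. -1.] F [-0.6  0.   2.4] op 0.192
mm in tool axes [ 1.9 -0.   1.9] turn deg 0.04
```

Call:
step_arm(
  targets=[
    [[0,0,0,-0.1,0],[0,0,0,-0.3,0],[0,0,0,-0.5,0],[0,0,0,-0.5,0],[0,0,0,-0.5,0],[0,0,0,-0.4,0],[0,0,0,-0.2,0],[0,0,0,0,0],[0,0,0,0,0]],
  ],
  squeeze=110,
)

```text
time: 3.82
eef_pos: [0.5727, 0.2287, 0.1267]
tcp_rot: [0.066, 0.998, 0.0, 0.0]
contact_force: [-1.0, 0.6, -2.2]
opening: 0.19
```

```bash
python3 -c "
from h import *
rel((.4353,.0078),3.5,.127)
c=shot('side','s2.png');o=c['pixels'][180:330,160:310,::-1];cv2.imwrite('pics/s2z.png',cv2.resize(o,None,fx=4,fy=4))"
```

```text
t 3.82 p [572.7 228.7 126.7] axleyaw -7.55 tilt [ 0.  0. -1.] F [-1.   0.6 -2.2] op 0.19
mm in tool axes [ 107.2 -237.    -0.3] turn deg -11.05
```

View pics/s2z.png

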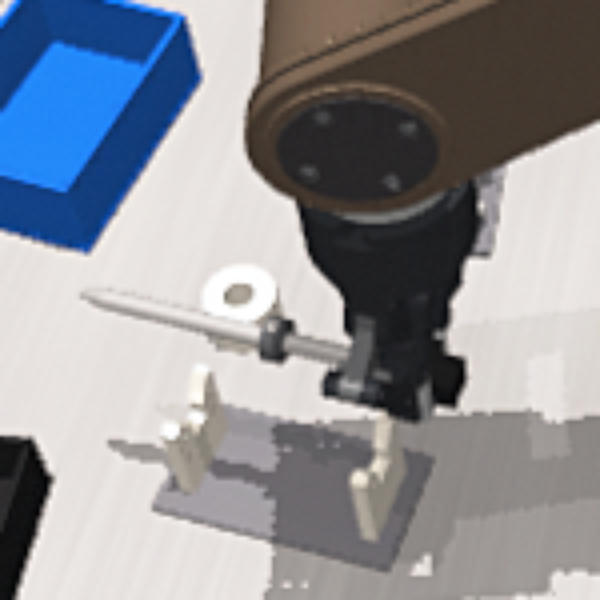

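Call:
step_arm(
  targets=[
    [[0,0,0,0,-0.4],[0,0,0,0,-0.6],[0,0,0,0,-0.6],[0,0,0,0,-0.61],[0,0.2,-0.28,0,0],[0,0.42,-0.59,0,0],[0,0.42,-0.59,0,0],[0,0.42,-0.59,0,0],[0,0.42,-0.59,0,0],[0,0.42,-0.59,0,0]],
  ],
)

```text
time: 4.7
eef_pos: [0.4868, 0.0931, 0.1246]
tcp_rot: [-0.031, 1.0, 0.0, -0.002]
contact_force: [0.1, -0.3, -1.3]
opening: 0.185
```

Call:
step_arm(
  targets=[
    [[0,0.42,-0.59,0,0],[0,0.42,-0.59,0,0],[0,0.42,-0.59,0,0],[0,0.2,-0.3,0,0],[0,0,0,0,0],[0,0,0,0,0],[0,0,0,0,0]],
  ],
)

```text
time: 5.28
eef_pos: [0.4355, 0.0083, 0.1259]
tcp_rot: [-0.03, 1.0, 0.0, -0.001]
contact_force: [0.5, -0.1, -0.8]
opening: 0.187
```

```bash
python3 -c "
from h import *
rel((.4353,.0078),3.5,.127)
a=shot('top','t3.png')['pixels'][110:240,250:350,::-1];b=shot('side','s3.png')['pixels'][140:270,200:400,::-1]
cv2.imwrite('pics/t3z.png',cv2.resize(a,None,fx=4.5,fy=4.5,interpolation=0));cv2.imwrite('pics/s3z.png',cv2.resize(b,None,fx=4,fy=4,interpolation=0))"
```

```text
t 5.28 p [435.5   8.3 125.9] axleyaw 3.49 tilt [-0.001  0.001 -1.   ] F [ 0.5 -0.1 -0.8] op 0.187
mm in tool axes [ 0.3 -0.4 -1.1] turn deg -0.01
```

View pics/t3z.png

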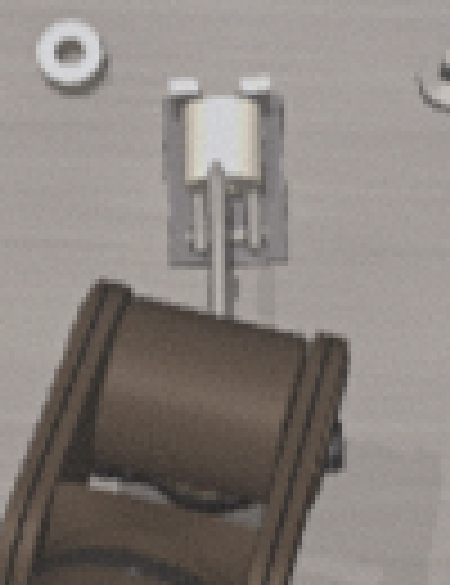

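View pics/s3z.png

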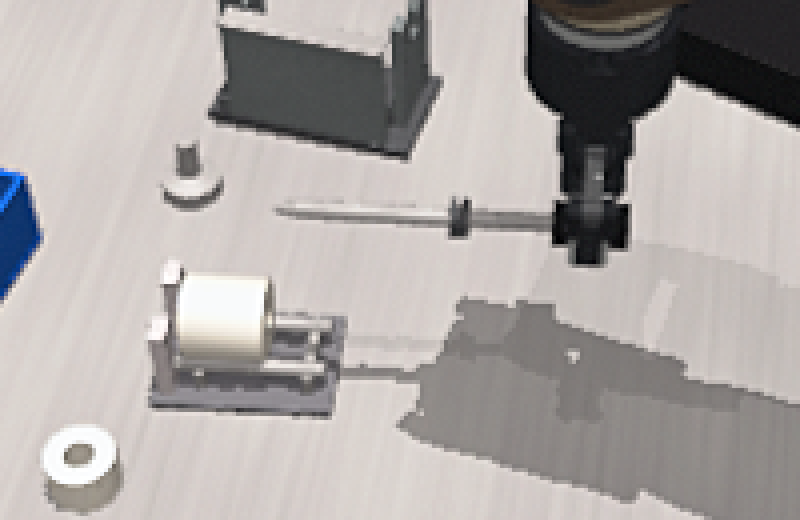

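```bash
cat > ax.py <<'E'
from h import *
from scipy.optimize import least_squares
f=lambda p:np.round(np.array(p)*1000,1)
def fit(n,zc,x0,x1,y0,y1,r=.005,dz=.015):
    c=np.load(f'/tmp/{n}.npz');W=cloud(c)
    q=(W[...,0]>x0)&(W[...,0]<x1)&(W[...,1]>y0)&(W[...,1]<y1)&(abs(W[...,2]-zc)<dz)
    p=W[q];v,u=np.nonzero(q);xm=(x0+x1)/2
    # camera centre -> surface vs axis: fit cylinder axis
    g=lambda a:np.hypot(p[:,1]-a[0]-a[1]*(p[:,0]-xm),p[:,2]-a[2]-a[3]*(p[:,0]-xm))-r
    s=least_squares(g,[(y0+y1)/2,.06,zc-.004,0],loss='soft_l1',f_scale=.001)
    a=s.x;print(n,len(p),'x',f(xm),'y',f(a[0]),'yaw',np.degrees(a[1]).round(2),'z',f(a[2]),'pitch',np.degrees(a[3]).round(2),'tipx',f(np.sort(p[:,0])[-4:]),'res',f(np.std(g(a))))
E
python3 - <<'E'
from ax import *
s=get_state();p=s['eef_pos']
for n in('top','side'):fit(n,p[2]+.019,.53,.60,-.005,.035)
c=np.load('/tmp/side.npz')
im=c['pixels'].astype(int)
# shaft centre-line by intensity vs. columns side
for u in(272,276,280,285,290,295,300,305,308):print(u,im[186:202,u].min(-1))
print(proj(c,[[.4355+.998*d,.0083+.061*d,.145] for d in(.175,.15,.1)]))
E
```

```text
top 109 x 565.0 y 16.4 yaw 3.54 z 145.7 pitch -0.63 tipx [597.2 598.6 598.8 599. ] res 1.5
side 140 x 565.0 y 17.6 yaw 3.51 z 145.7 pitch -1.21 tipx [597.8 598.8 598.9 599.9] res 1.4
272 [201 202 202 191 179 192 157 120 181 204 201 204 204 204 204 205]
276 [202 202 202 195 196 222 178 123 136 211 201 201 202 201 201 203]
280 [200 200 200 193 183 208 190 135 122 203 205 201 201 198 198 195]
285 [200 200 203 192 173 210 215 153 116 176 206 202 202 202 199 198]
290 [196 197 194 192 190 203 226 173 115 138 208 200 198 200 198 198]
295 [201 202 202 202 197 193 213 184 124 127 212 202 199 200 199 203]
300 [203 202 205 204 198 186 210 209 141 113 183 207 204 202 203 204]
305 [203 203 202 202 204 203 212 228 163 119 161 211 204 204 202 201]
308 [207 205 205 204 204 199 203 226 176 116 143 216 206 204 202 202]
[[267.97801441 191.3073825 ]
 [279.18846084 191.93895645]
 [301.69009157 193.20665295]]
```

Call:
step_arm(
  targets=[
    [[0,0,-0.02,0.2,0],[0,0,0,0.4,0],[0,0,0,0.5,0],[0,0,0,0.5,0],[0,0,0,0.4,0],[0,0,0,0.3,0],[0,0,0,0.2,0],[0,0,0,0,0],[0,0,0,0,0],[0,0,0,0,0]],
  ],
)

```text
time: 6.22
eef_pos: [0.4365, 0.0071, 0.0271]
tcp_rot: [-0.031, 1.0, -0.0, 0.001]
contact_force: [0.9, 0.1, -0.3]
opening: 0.189
```

```bash
python3 - <<'E'
from ax import *
rel((.4353,.0075),3.5,.0259)
a=shot('top','t4.png')['pixels'][110:200,270:330,::-1];b=shot('side','s4.png')['pixels'][190:260,230:350,::-1]
cv2.imwrite('pics/t4z.png',cv2.resize(a,None,fx=6,fy=6,interpolation=0));cv2.imwrite('pics/s4z.png',cv2.resize(b,None,fx=6,fy=6,interpolation=0))
for n in('top','side'):
    fit(n,.047,.53,.60,-.005,.035,dz=.012)
    fit(n,.063,.625,.67,-.03,.08,r=.025)
E
```

```text
t 6.22 p [436.5   7.1  27.1] axleyaw 3.52 tilt [ 0.001 -0.    -1.   ] F [ 0.9  0.1 -0.3] op 0.189
mm in tool axes [1.1 0.5 1.2] turn deg 0.02
top 90 x 565.0 y 16.2 yaw 2.68 z 54.6 pitch -2.43 tipx [598.  598.  598.1 598.4] res 1.8
top 281 x 647.5 y 20.5 yaw 4.32 z 45.5 pitch -0.45 tipx [669.2 669.3 669.6 669.9] res 1.9
side 122 x 565.0 y 16.2 yaw 3.63 z 46.9 pitch -0.69 tipx [598.  598.6 598.8 599.7] res 1.4
side 333 x 647.5 y 21.3 yaw 4.81 z 45.4 pitch 0.44 tipx [669.4 669.7 669.7 669.9] res 1.7
```

View pics/s4z.png

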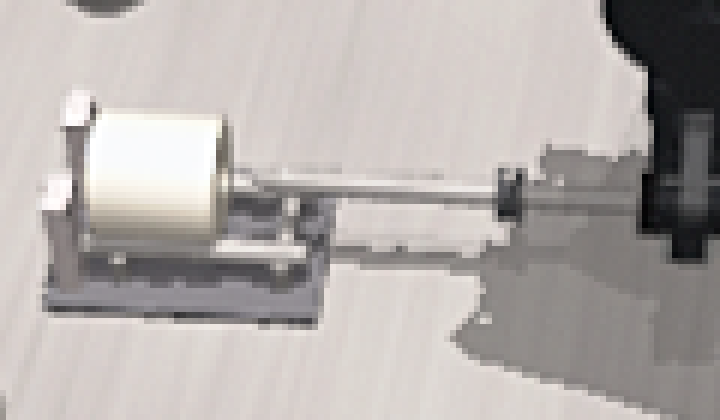

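View pics/t4z.png

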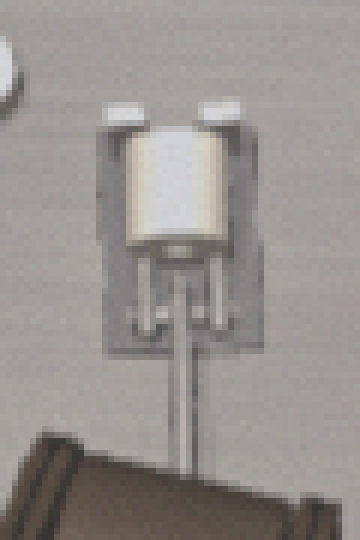

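Call:
step_arm(
  targets=[
    [[0,0,-0.01,0.02,0],[0,-0.1,0,0,0],[0,-0.1,0,0,0],[0,-0.1,0,0,0],[0,-0.1,0,0,0],[0,-0.1,0,0,0],[0,0,0,0,0],[0,0,0,0,0]],
  ],
)

```text
time: 6.98
eef_pos: [0.456, 0.0079, 0.0257]
tcp_rot: [-0.031, 1.0, 0.0, -0.0]
contact_force: [-0.2, -0.2, -0.7]
opening: 0.189
```

Call:
step_arm(
  targets=[
    [[0,-0.1,0,0,0],[0,-0.1,0,0,0],[0,-0.1,0,0,0],[0,-0.1,0,0,0],[0,0,0,0,0],[0,0,0,0,0]],
  ],
)

```text
time: 7.48
eef_pos: [0.472, 0.0088, 0.0258]
tcp_rot: [-0.031, 1.0, -0.0, 0.0]
contact_force: [0.2, -0.6, 0.6]
opening: 0.186
```

```bash
python3 - <<'E'
from ax import *
rel((.541,.0141),3.5,.0259)
b=shot('side','s5.png')['pixels'][190:260,230:350,::-1]
cv2.imwrite('pics/s5z.png',cv2.resize(b,None,fx=6,fy=6,interpolation=0))
for n in('side',):
    fit(n,.047,.56,.61,-.005,.035,dz=.012)
    fit(n,.063,.625,.67,-.03,.08,r=.025)
E
```

```text
t 7.48 p [472.    8.8  25.8] axleyaw 3.5 tilt [ 0. -0. -1.] F [ 0.2 -0.6  0.6] op 0.186
mm in tool axes [-69.2   1.   -0.1] turn deg 0.0
side 91 x 585.0 y 17.6 yaw 6.13 z 45.6 pitch 2.9 tipx [608.2 608.4 609.2 609.6] res 1.5
side 337 x 647.5 y 21.1 yaw 3.94 z 45.1 pitch -0.32 tipx [668.7 669.4 669.6 669.7] res 1.7
```

View pics/s5z.png

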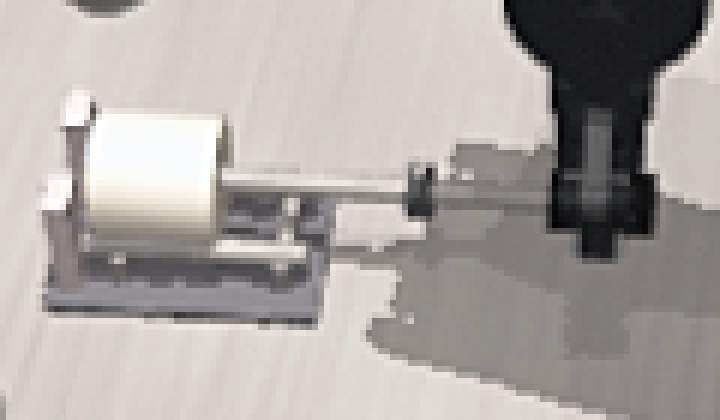

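Call:
step_arm(
  targets=[
    [[0,-0.1,0,0,0],[0,-0.1,0,0,0],[0,-0.1,0,0,0],[0,-0.1,0,0,0],[0,-0.1,0,0,0],[0,-0.1,0,0,0],[0,-0.1,0,0,0],[0,0,0,0,0]],
  ],
)

```text
time: 8.2
eef_pos: [0.5007, 0.0105, 0.026]
tcp_rot: [-0.031, 1.0, -0.0, 0.001]
contact_force: [-0.9, -0.1, -1.9]
opening: 0.19
```

Call:
step_arm(
  targets=[
    [[0,-0.1,0,0,0],[0,-0.1,0,0,0],[0,-0.1,0,0,0],[0,-0.1,0,0,0],[0,-0.1,0,0,0],[0,0,0,0,0],[0,0,0,0,0]],
  ],
)

```text
time: 8.78
eef_pos: [0.5198, 0.0118, 0.0257]
tcp_rot: [-0.031, 1.0, -0.0, -0.0]
contact_force: [0.3, 0.1, -1.2]
opening: 0.19
```

```bash
python3 - <<'E'
from ax import *
rel((.541,.0141),3.5,.0259)
b=shot('side','s6.png')['pixels'][190:260,230:350,::-1]
cv2.imwrite('pics/s6z.png',cv2.resize(b,None,fx=6,fy=6,interpolation=0))
E
```

```text
t 8.78 p [519.8  11.8  25.7] axleyaw 3.51 tilt [-0. -0. -1.] F [ 0.3  0.1 -1.2] op 0.19
mm in tool axes [-21.3   1.   -0.2] turn deg 0.01
```

View pics/s6z.png

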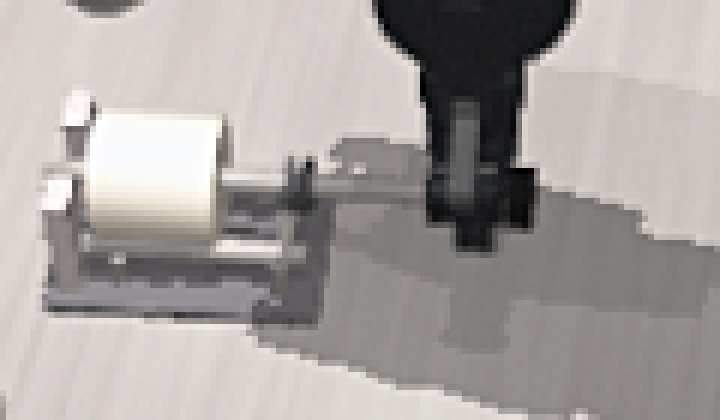

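Call:
step_arm(
  targets=[
    [[0,-0.075,0,0,0],[0,-0.075,0,0,0],[0,-0.075,0,0,0],[0,-0.075,0,0,0],[0,0,0,0,0],[0,0,0,0,0]],
  ],
)

```text
time: 9.33
eef_pos: [0.5318, 0.0125, 0.0257]
tcp_rot: [-0.031, 1.0, -0.0, 0.0]
contact_force: [0.6, -1.1, -1.6]
opening: 0.191
```

Call:
step_arm(
  targets=[
    [[0,-0.05,0,0,0],[0,-0.05,0,0,0],[0,0,0,0,0]],
  ],
)

```text
time: 9.58
eef_pos: [0.536, 0.0127, 0.0259]
tcp_rot: [-0.031, 1.0, -0.0, 0.0]
contact_force: [0.0, -0.3, -0.7]
opening: 0.195
```

Call:
step_arm(
  targets=[
    [[0,-0.05,0,0,0],[0,-0.05,0,0,0],[0,0,0,0,0]],
  ],
)

```text
time: 9.83
eef_pos: [0.54, 0.013, 0.0259]
tcp_rot: [-0.031, 1.0, -0.0, 0.0]
contact_force: [0.5, -0.1, -0.1]
opening: 0.19
```

Call:
step_arm(
  targets=[
    [[0,-0.05,0,0,0],[0,0,0,0,0]],
  ],
)

```text
time: 10.0
eef_pos: [0.5419, 0.0131, 0.0258]
tcp_rot: [-0.031, 1.0, -0.0, 0.0]
contact_force: [-0.6, -0.0, -2.1]
opening: 0.192
```

Call:
step_arm(
  targets=[
    [[0,-0.05,0,0,0],[0,0,0,0,0]],
  ],
)

```text
time: 10.17
eef_pos: [0.5439, 0.0132, 0.0258]
tcp_rot: [-0.031, 1.0, -0.0, 0.0]
contact_force: [-0.1, 0.3, -1.6]
opening: 0.19
```

```bash
python3 - <<'E'
from ax import *
b=shot('side','s7.png')['pixels'][190:260,230:350,::-1]
cv2.imwrite('pics/s7z.png',cv2.resize(b,None,fx=6,fy=6,interpolation=0))
E
```

```text
(no output)
```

View pics/s7z.png

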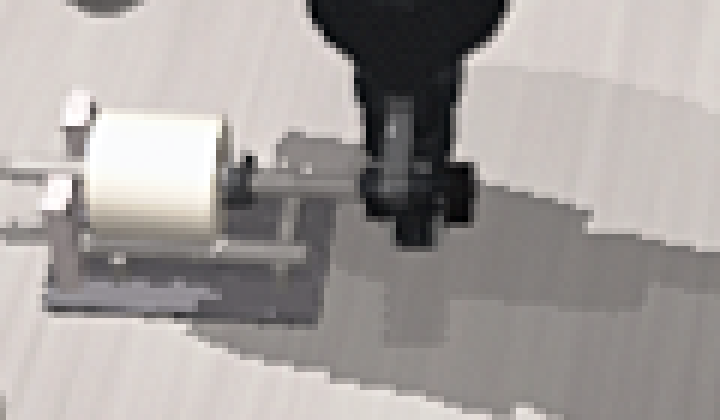

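Call:
step_arm(
  targets=[
    [[0,-0.025,0,0,0],[0,-0.025,0,0,0],[0,0,0,0,0]],
  ],
)

```text
time: 10.47
eef_pos: [0.5456, 0.0134, 0.0257]
tcp_rot: [-0.031, 1.0, 0.0, -0.0]
contact_force: [-0.1, 0.2, -1.0]
opening: 0.189
```

Call:
step_arm(
  targets=[
    [[0,-0.025,0,0,0],[0,-0.025,0,0,0],[0,0,0,0,0]],
  ],
)

```text
time: 10.72
eef_pos: [0.5474, 0.0136, 0.0256]
tcp_rot: [-0.031, 1.0, 0.0, -0.0]
contact_force: [-0.7, -0.1, -1.1]
opening: 0.192
```

Call:
step_arm(
  targets=[
    [[0,-0.025,0,0,0],[0,0,0,0,0]],
  ],
)

```text
time: 10.88
eef_pos: [0.5485, 0.0136, 0.0256]
tcp_rot: [-0.031, 1.0, 0.0, -0.0]
contact_force: [-0.4, 0.2, -0.7]
opening: 0.191
```

Call:
step_arm(
  targets=[
    [[0,-0.025,0,0,0],[0,0,0,0,0]],
  ],
)

```text
time: 11.05
eef_pos: [0.5496, 0.0137, 0.0257]
tcp_rot: [-0.031, 1.0, 0.0, 0.0]
contact_force: [-0.8, 0.5, -0.8]
opening: 0.193
```

Call:
step_arm(
  targets=[
    [[0,-0.025,0,0,0],[0,0,0,0,0]],
  ],
)

```text
time: 11.22
eef_pos: [0.5507, 0.0137, 0.0257]
tcp_rot: [-0.031, 1.0, 0.0, 0.0]
contact_force: [0.2, 0.1, -1.7]
opening: 0.19
```

Call:
step_arm(
  targets=[
    [[0,-0.025,0,0,0],[0,0,0,0,0]],
  ],
)

```text
time: 11.38
eef_pos: [0.5511, 0.0137, 0.0256]
tcp_rot: [-0.031, 1.0, -0.0, -0.001]
contact_force: [-3.4, -1.3, -0.1]
opening: 0.192
```

```bash
python3 - <<'E'
from ax import *
b=shot('side','s8.png')['pixels'][190:260,230:350,::-1]
cv2.imwrite('pics/s8z.png',cv2.resize(b,None,fx=6,fy=6,interpolation=0))
E
```

```text
(no output)
```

View pics/s8z.png

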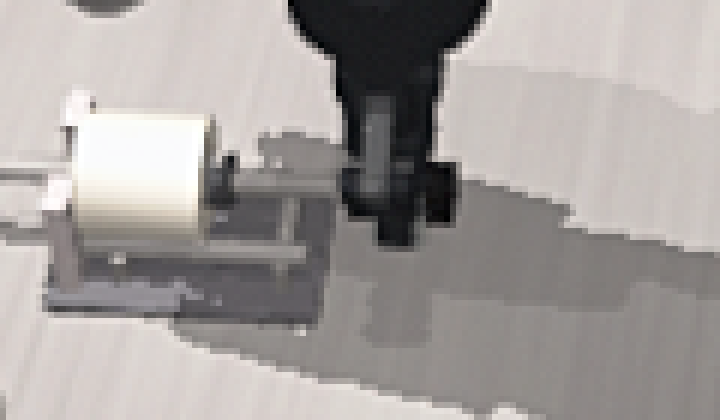

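Call:
step_arm(
  targets=[
    [[0,0,0,0,0]],
  ],
)

```text
time: 11.52
eef_pos: [0.5511, 0.0137, 0.0256]
tcp_rot: [-0.031, 1.0, 0.0, -0.001]
contact_force: [-3.5, -0.9, -0.4]
opening: 0.19
```

Call:
step_arm(
  targets=[
    [[0,-0.005,0,0,0],[0,0,0,0,0]],
  ],
)

```text
time: 11.68
eef_pos: [0.5511, 0.0137, 0.0255]
tcp_rot: [-0.031, 1.0, 0.0, -0.001]
contact_force: [-3.8, -0.3, 0.4]
opening: 0.189
```

Call:
step_arm(
  targets=[
    [[0,-0.005,0,0,0],[0,0,0,0,0]],
  ],
)

```text
time: 11.85
eef_pos: [0.5511, 0.0138, 0.0254]
tcp_rot: [-0.031, 1.0, 0.0, -0.001]
contact_force: [-4.7, -0.8, 0.8]
opening: 0.19
```

Call:
step_arm(
  targets=[
    [[0,-0.006,0,0,0],[0,0,0,0,0],[0,0,0,0,0]],
  ],
)

```text
time: 12.1
eef_pos: [0.5511, 0.0138, 0.0254]
tcp_rot: [-0.031, 1.0, 0.0, -0.001]
contact_force: [-5.9, -1.7, 0.9]
opening: 0.192
```

Call:
step_arm(
  targets=[
    [[0,-0.004,0,0,0],[0,0,0,0,0],[0,0,0,0,0]],
  ],
)

```text
time: 12.35
eef_pos: [0.5511, 0.0138, 0.0254]
tcp_rot: [-0.031, 1.0, 0.0, -0.002]
contact_force: [-6.0, -1.4, 1.8]
opening: 0.193
```

```bash
python3 - <<'E'
from ax import *
rel((.541,.0141),3.5,.0259)
b=shot('side','s9.png')['pixels'][190:260,230:350,::-1]
a=shot('top','t9.png')['pixels'][110:200,270:330,::-1]
cv2.imwrite('pics/s9z.png',cv2.resize(b,None,fx=6,fy=6,interpolation=0))
cv2.imwrite('pics/t9z.png',cv2.resize(a,None,fx=6,fy=6,interpolation=0))
E
```

```text
t 12.35 p [551.1  13.8  25.4] axleyaw 3.51 tilt [-0.003 -0.    -1.   ] F [-6.  -1.4  1.8] op 0.193
mm in tool axes [10.1  1.  -0.5] turn deg 0.01
```

View pics/s9z.png

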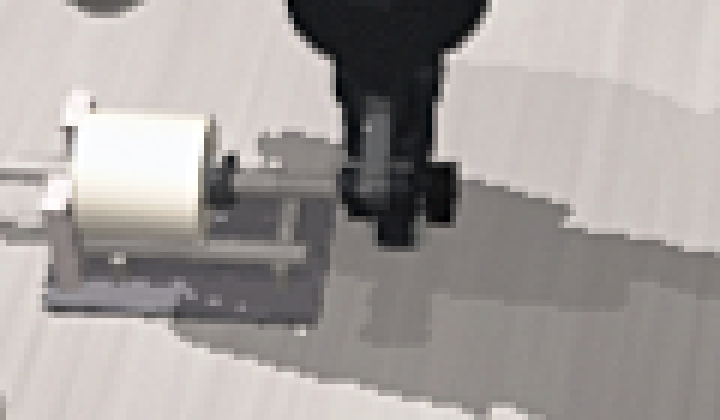

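View pics/t9z.png

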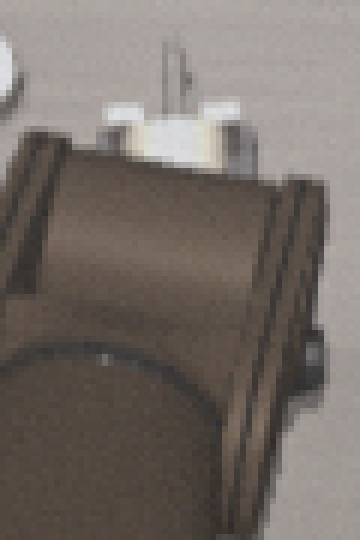

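Call:
step_arm(
  targets=[
    [[0,0.03,0,0,0],[0,0,0,0,0],[0,0,0,0,0]],
  ],
  squeeze=120,
)

```text
time: 12.7
eef_pos: [0.5511, 0.0137, 0.0256]
tcp_rot: [-0.031, 1.0, -0.0, 0.0]
contact_force: [-3.1, 0.0, -0.2]
opening: 0.185
```

Call:
step_arm(
  targets=[
    [[0,0,0,-0.025,0],[0,0,0,-0.05,0],[0,0,0,-0.05,0],[0,0,0,-0.05,0],[0,0,0,-0.05,0],[0,0,0,-0.05,0],[0,0,0,-0.05,0],[0,0,0,-0.05,0],[0,0,0,0,0],[0,0,0,0,0]],
  ],
)

```text
time: 13.53
eef_pos: [0.5511, 0.0138, 0.0409]
tcp_rot: [-0.031, 1.0, -0.0, 0.0]
contact_force: [-1.8, -0.3, -2.5]
opening: 0.187
```

```bash
python3 - <<'E'
from ax import *
rel((.541,.0141),3.5,.0259)
b=shot('side','s10.png')['pixels'][170:260,210:350,::-1]
cv2.imwrite('pics/s10z.png',cv2.resize(b,None,fx=5.5,fy=5.5,interpolation=0))
E
```

```text
t 13.53 p [551.1  13.8  40.9] axleyaw 3.5 tilt [ 0. -0. -1.] F [-1.8 -0.3 -2.5] op 0.187
mm in tool axes [10.1  1.  15. ] turn deg 0.0
```

View pics/s10z.png

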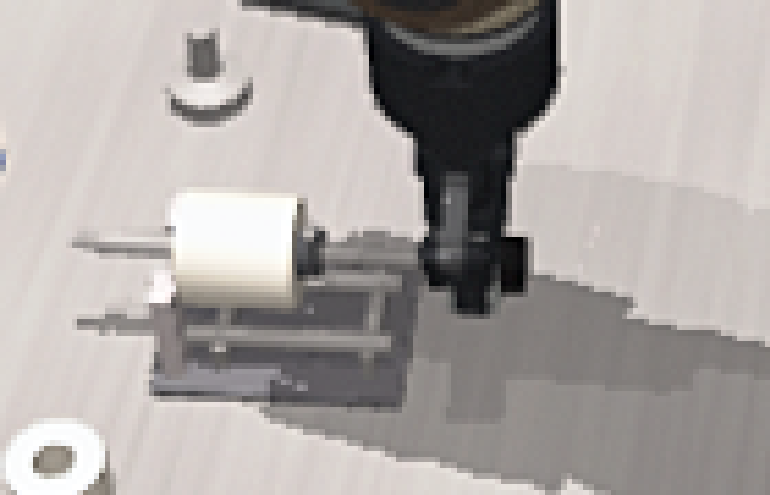

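Call:
step_arm(
  targets=[
    [[0,0,0,-0.1,0],[0,0,0,-0.2,0],[0,0,0,-0.3,0],[0,0,0,-0.4,0],[0,0,0,-0.4,0],[0,0,0,-0.4,0],[0,0,0,-0.4,0],[0,0,0,-0.3,0],[0,0,0,-0.15,0],[0,0,0,-0.05,0]],
  ],
)

```text
time: 14.42
eef_pos: [0.5523, 0.0136, 0.1511]
tcp_rot: [-0.031, 1.0, -0.0, 0.002]
contact_force: [0.2, 1.1, -2.1]
opening: 0.186
```

```bash
python3 - <<'E'
from ax import *
rel((.541,-.211),-8.5,.146)
b=shot('side','s11.png')['pixels'][110:260,210:350,::-1]
cv2.imwrite('pics/s11z.png',cv2.resize(b,None,fx=4,fy=4,interpolation=0))
E
```

```text
t 14.42 p [552.3  13.6 151.1] axleyaw 3.5 tilt [ 0.004 -0.001 -1.   ] F [ 0.2  1.1 -2.1] op 0.186
mm in tool axes [  25.  -223.5    5.2] turn deg 12.0
```

View pics/s11z.png

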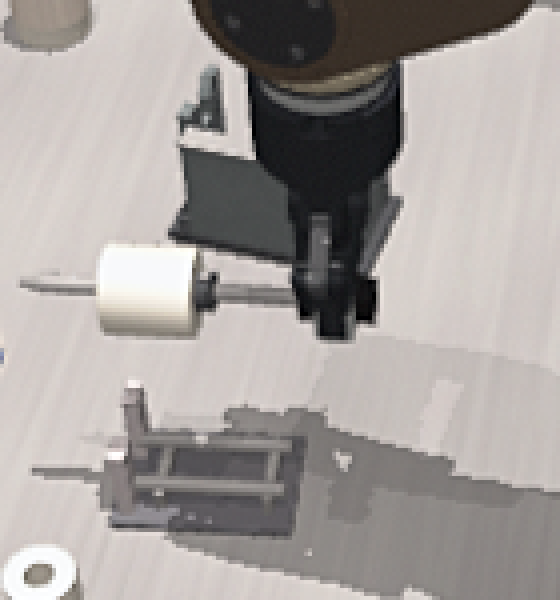

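Call:
step_arm(
  targets=[
    [[0,0,0,0,0.2],[0,0,0,0,0.4],[0,0,0,0,0.5],[0,0,0,0,0.5],[0,0,0,0,0.5],[0,0,-0.1,0,0.3],[0,-0.05,-0.25,0,0],[0,-0.05,-0.4,0,0],[0,-0.05,-0.5,0,0],[0,-0.05,-0.5,0,0]],
  ],
)

```text
time: 15.3
eef_pos: [0.5484, -0.0579, 0.1481]
tcp_rot: [0.074, 0.997, -0.0, -0.001]
contact_force: [-0.2, 0.1, -2.0]
opening: 0.188
```

Call:
step_arm(
  targets=[
    [[0,-0.05,-0.5,0,0],[0,-0.05,-0.5,0,0],[0,-0.05,-0.5,0,0],[0,-0.05,-0.5,0,0],[0,-0.05,-0.5,0,0],[0,-0.05,-0.5,0,0],[0,-0.05,-0.4,0,0],[0,0,-0.25,0,0],[0,0,-0.15,0,0],[0,0,0,0,0]],
  ],
)

```text
time: 16.13
eef_pos: [0.5396, -0.2103, 0.1484]
tcp_rot: [0.075, 0.997, -0.0, -0.0]
contact_force: [1.3, 0.5, -1.8]
opening: 0.188
```

```bash
python3 - <<'E'
from ax import *
rel((.5406,-.211),-8.5,.146)
b=shot('side','s12.png')['pixels'][70:200,220:370,::-1]
a=shot('top','t12.png')['pixels'][90:210,340:440,::-1]
cv2.imwrite('pics/s12z.png',cv2.resize(b,None,fx=4.5,fy=4.5,interpolation=0))
cv2.imwrite('pics/t12z.png',cv2.resize(a,None,fx=5,fy=5,interpolation=0))
E
```

```text
t 16.13 p [ 539.6 -210.3  148.4] axleyaw -8.58 tilt [-0.001  0.    -1.   ] F [ 1.3  0.5 -1.8] op 0.188
mm in tool axes [-1.1 -0.5  2.4] turn deg -0.08
```

View pics/s12z.png

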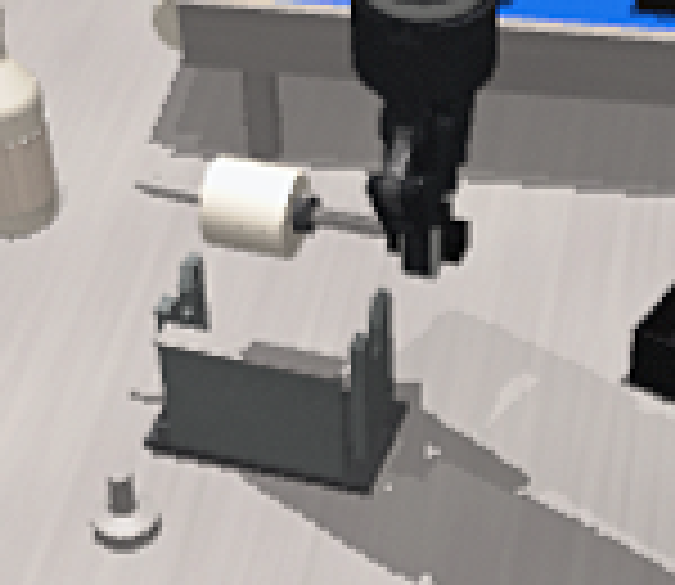

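View pics/t12z.png

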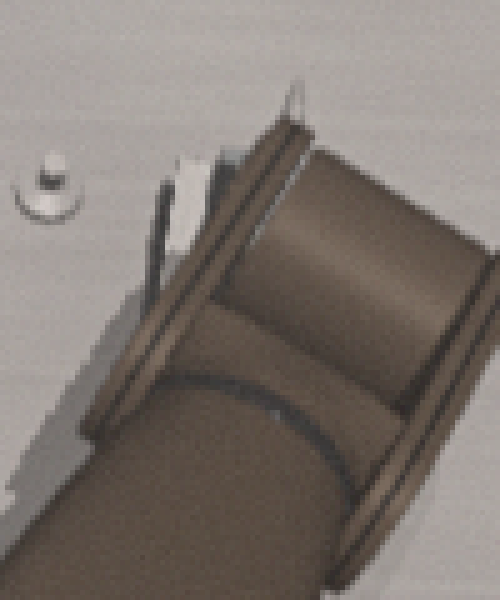

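```bash
cat > fr.py <<'E'
from ax import *
def loc(W,th=-8.5,o=(.6345,-.2258)):
    t=np.radians(th);ex=np.array([np.cos(t),np.sin(t)]);ey=np.array([-ex[1],ex[0]])
    L=W.copy();d=W[...,:2]-np.array(o);L[...,0]=d@ex;L[...,1]=d@ey;return L
def cyl(L,x0,x1,zc,r,yw=.04,dz=.03,n=''):
    q=(L[...,0]>x0)&(L[...,0]<x1)&(abs(L[...,1])<yw)&(abs(L[...,2]-zc)<dz);p=L[q];xm=(x0+x1)/2
    g=lambda a:np.hypot(p[:,1]-a[0]-a[1]*(p[:,0]-xm),p[:,2]-a[2]-a[3]*(p[:,0]-xm))-r
    s=least_squares(g,[0,0,zc,0],loss='soft_l1',f_scale=.001);a=s.x
    print(n,len(p),'x',f(xm),'y',f(a[0]),'yaw',np.degrees(a[1]).round(2),'z',f(a[2]),'pitch',np.degrees(a[3]).round(2))
E
python3 - <<'E'
from fr import *
c=dict(np.load('/tmp/side.npz'));L=loc(cloud(c))
# roller extents
q=(abs(L[...,1])<.05)&(L[...,2]>.175)&(L[...,0]>-.05)&(L[...,0]<.06);print('roller x',f(np.percentile(L[q][:,0],[1,50,99])))
cyl(L,-.01,.03,.165,.025,n='roller')
cyl(L,.042,.066,.163,.005,.02,.012,'tipshaft')
cyl(L,-.068,-.03,.165,.005,.02,.012,'nearshaft')
# frame side plates this view: beside plate top, prongs
for nm in('side0','now'):
    LL=L
    q=(LL[...,2]>.088)&(LL[...,2]<.106)&(abs(LL[...,0])<.05)&(LL[...,1]>.02)&(LL[...,1]<.06);y=LL[q][:,1]
    print('beside y',f(np.percentile(y,[2,50,98])),len(y));break
for x0,x1 in((-.066,-.054),(.054,.066)):
    q=(L[...,2]>.09)&(L[...,2]<.106)&(L[...,0]>x0)&(L[...,0]<x1)&(abs(L[...,1])<.04);y=np.sort(L[q][:,1]);print('prong',len(y),f(y))
E
```

```text
roller x [-49.5  -6.1  27.7]
roller 292 x 10.0 y 2.0 yaw -0.77 z 164.5 pitch -0.91
tipshaft 34 x 54.0 y 9.4 yaw -1.31 z 170.5 pitch 1.42
nearshaft 67 x -49.0 y 2.8 yaw 2.58 z 167.3 pitch -1.11
beside y [33.1 43.2 52.7] 202
prong 47 [-28.7 -26.4 -24.  -23.5 -23.  -21.3 -21.  -18.3 -15.5 -15.1 -14.6 -14.3
 -13.2 -12.5 -12.4 -12.  -11.9 -11.9 -11.7  -7.9  -7.6  -7.5  11.6  14.
  14.5  15.4  15.7  17.8  19.1  20.4  20.7  21.2  21.9  22.2  22.8  26.
  26.1  27.2  27.3  28.   28.2  28.7  28.7  28.9  35.6  37.7  39.6]
prong 40 [-29.1 -26.1 -25.9 -22.5 -21.6 -21.3 -19.9 -18.9 -17.  -16.9 -16.5 -15.7
 -15.7 -13.5 -12.8 -11.4 -11.2 -11.2  -9.9  -9.7  -9.4  -7.7  11.8  13.8
  16.   17.1  18.3  19.3  20.7  22.2  22.8  24.1  24.2  27.1  27.7  28.
  28.2  28.4  28.9  30.5]
```

Call:
step_arm(
  targets=[
    [[0,-0.02,-0.018,0.1,0],[0,0,0,0.2,0],[0,0,0,0.3,0],[0,0,0,0.3,0],[0,0,0,0.3,0],[0,0,0,0.2,0],[0,0,0,0.1,0],[0,0,0,0,0],[0,0,0,0,0]],
  ],
)

```text
time: 16.98
eef_pos: [0.5409, -0.21, 0.0885]
tcp_rot: [0.074, 0.997, 0.0, -0.0]
contact_force: [-0.3, -1.3, -3.3]
opening: 0.189
```

```bash
cat > v.py <<'E'
from fr import *
import sys
k=sys.argv[1]
rel((.5406,-.211),-8.5,.056)
c=shot('side',f's{k}.png');a=shot('top',f't{k}.png')
cv2.imwrite(f'pics/s{k}z.png',cv2.resize(c['pixels'][100:190,230:340,::-1],None,fx=6,fy=6,interpolation=0))
cv2.imwrite(f'pics/t{k}z.png',cv2.resize(a['pixels'][100:190,350:430,::-1],None,fx=6,fy=6,interpolation=0))
p=get_state()['eef_pos'];L=loc(cloud(c));z=p[2]+.019
print('TCP local',f(loc(p)))
q=(abs(L[...,1])<.05)&(abs(L[...,2]-z)<.03)&(L[...,0]>-.02)&(L[...,0]<.05)
cyl(L,-.01,.03,z+.005,.025,.03,.025,n='roller')
cyl(L,-.088+.021+.0,-.03,z,.005,.02,.012,'nearshaft')
q=(L[...,2]>.088)&(L[...,2]<.106)&(abs(L[...,0])<.05)&(L[...,1]>.03)&(L[...,1]<.06);y=L[q][:,1]
print('beside y',f(np.percentile(y,[2,50,98])))
E
python3 v.py 13
```

```text
t 16.98 p [ 540.9 -210.    88.5] axleyaw -8.5 tilt [-0.  0. -1.] F [-0.3 -1.3 -3.3] op 0.189
mm in tool axes [ 0.1 -1.1 32.5] turn deg -0.0
TCP local [-94.3   1.5  89.5]
roller 271 x 10.0 y 3.0 yaw 0.45 z 104.6 pitch 0.77
nearshaft 60 x -48.5 y 3.7 yaw 0.57 z 106.8 pitch 4.18
beside y [33.  43.7 52. ]
```

View pics/s13z.png

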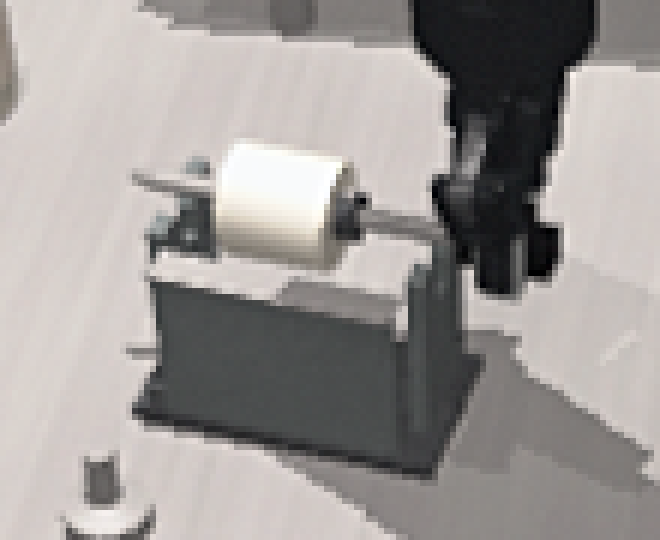

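View pics/t13z.png

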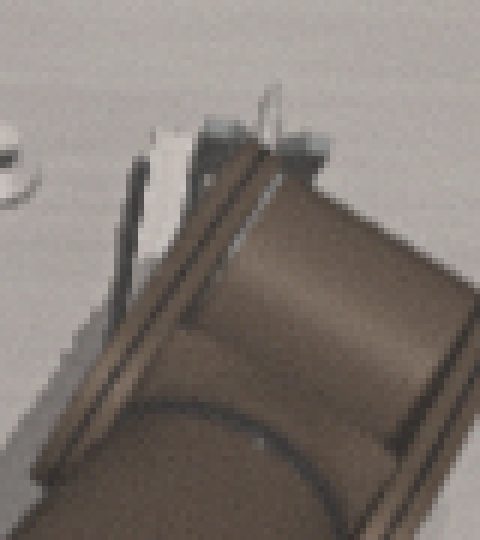

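Call:
step_arm(
  targets=[
    [[0,0,-0.03,0,0],[0,0,0,0.1,0],[0,0,0,0.1,0],[0,0,0,0.1,0],[0,0,0,0,0],[0,0,0,0,0]],
  ],
)

```text
time: 17.58
eef_pos: [0.5402, -0.2108, 0.076]
tcp_rot: [0.074, 0.997, 0.0, -0.001]
contact_force: [-0.8, 0.4, -1.2]
opening: 0.187
```

```bash
python3 v.py 14
```

```text
t 17.58 p [ 540.2 -210.8   76. ] axleyaw -8.5 tilt [-0.001  0.001 -1.   ] F [-0.8  0.4 -1.2] op 0.187
mm in tool axes [-0.4 -0.1 20. ] turn deg 0.0
TCP local [-95.    0.7  76.6]
roller 242 x 10.0 y 2.2 yaw 0.03 z 91.9 pitch -0.31
nearshaft 67 x -48.5 y 5.8 yaw -16.14 z 95.3 pitch -1.04
beside y [31.9 43.6 51.8]
```

View pics/s14z.png

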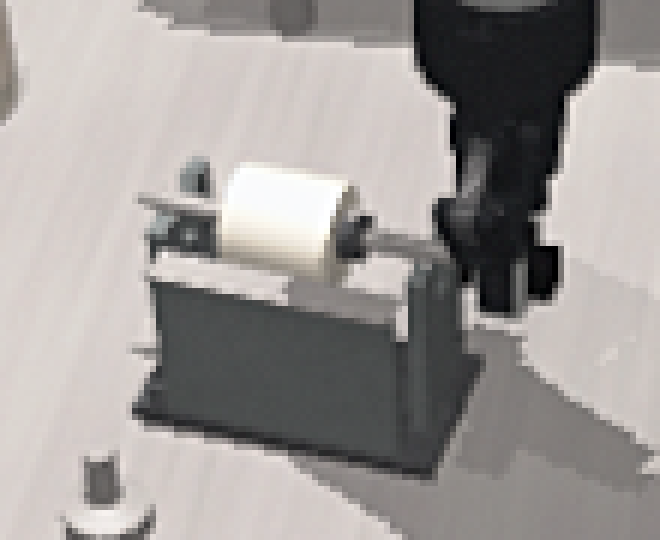

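View pics/t14z.png

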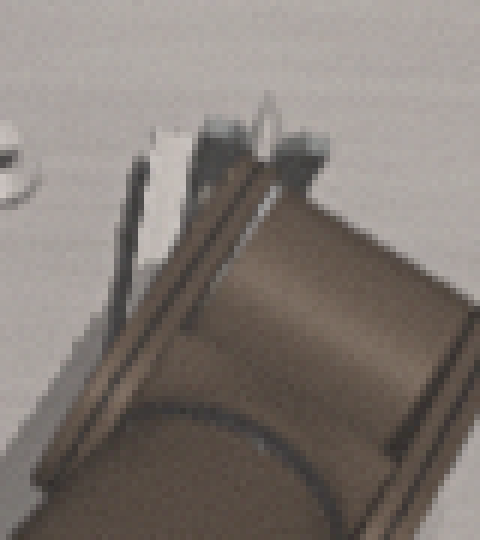

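Call:
step_arm(
  targets=[
    [[0,0,0,0.06,0],[0,0,0,0.06,0],[0,0,0,0.06,0],[0,0,0,0,0]],
  ],
)

```text
time: 18.02
eef_pos: [0.5402, -0.2108, 0.0688]
tcp_rot: [0.074, 0.997, 0.0, -0.001]
contact_force: [-0.9, 0.4, -1.9]
opening: 0.185
```

Call:
step_arm(
  targets=[
    [[0,0,0,0.06,0],[0,0,0,0.06,0],[0,0,0,0,0],[0,0,0,0,0]],
  ],
)

```text
time: 18.35
eef_pos: [0.5405, -0.211, 0.0644]
tcp_rot: [0.074, 0.997, 0.0, -0.0]
contact_force: [-0.0, -0.1, -3.0]
opening: 0.186
```

Call:
step_arm(
  targets=[
    [[0,0,0,0.025,0],[0,0,0,0.025,0],[0,0,0,0,0]],
  ],
)

```text
time: 18.6
eef_pos: [0.5406, -0.2111, 0.0626]
tcp_rot: [0.074, 0.997, 0.0, -0.0]
contact_force: [-0.5, 0.3, -2.6]
opening: 0.187
```

Call:
step_arm(
  targets=[
    [[0,0,0,0.025,0],[0,0,0,0,0],[0,0,0,0,0]],
  ],
)

```text
time: 18.85
eef_pos: [0.5406, -0.2111, 0.0617]
tcp_rot: [0.074, 0.997, 0.0, -0.0]
contact_force: [-0.2, 0.3, -2.4]
opening: 0.188
```

Call:
step_arm(
  targets=[
    [[0,0,0,0.025,0],[0,0,0,0,0],[0,0,0,0,0]],
  ],
)

```text
time: 19.1
eef_pos: [0.5406, -0.2111, 0.0607]
tcp_rot: [0.074, 0.997, 0.0, -0.0]
contact_force: [-0.3, 0.5, -3.6]
opening: 0.177
```

Call:
step_arm(
  targets=[
    [[0,0,0,0.025,0],[0,0,0,0,0],[0,0,0,0,0]],
  ],
)

```text
time: 19.35
eef_pos: [0.5406, -0.2111, 0.0596]
tcp_rot: [0.074, 0.997, 0.0, -0.0]
contact_force: [-0.8, 0.0, -2.7]
opening: 0.187
```

Call:
step_arm(
  targets=[
    [[0,0,0,0.02,0],[0,0,0,0,0],[0,0,0,0,0]],
  ],
)

```text
time: 19.6
eef_pos: [0.5406, -0.2111, 0.0589]
tcp_rot: [0.074, 0.997, 0.0, -0.0]
contact_force: [-0.4, 0.5, -2.6]
opening: 0.187
```

Call:
step_arm(
  targets=[
    [[0,0,0,0.02,0],[0,0,0,0,0],[0,0,0,0,0]],
  ],
)

```text
time: 19.85
eef_pos: [0.5407, -0.2111, 0.0581]
tcp_rot: [0.074, 0.997, -0.0, 0.0]
contact_force: [-0.5, -0.6, -2.9]
opening: 0.19
```

Call:
step_arm(
  targets=[
    [[0,0,0,0.02,0],[0,0,0,0,0],[0,0,0,0,0]],
  ],
)

```text
time: 20.1
eef_pos: [0.5408, -0.2112, 0.0575]
tcp_rot: [0.074, 0.997, -0.0, 0.0]
contact_force: [0.3, 1.0, -1.6]
opening: 0.187
```

Call:
step_arm(
  targets=[
    [[0,0,0,0.015,0],[0,0,0,0,0],[0,0,0,0,0]],
  ],
)

```text
time: 20.35
eef_pos: [0.5409, -0.2112, 0.0571]
tcp_rot: [0.074, 0.997, -0.0, 0.0]
contact_force: [-0.3, 0.2, -0.8]
opening: 0.188
```

Call:
step_arm(
  targets=[
    [[0,0,0,0.015,0],[0,0,0,0,0],[0,0,0,0,0]],
  ],
)

```text
time: 20.6
eef_pos: [0.5409, -0.2113, 0.0569]
tcp_rot: [0.074, 0.997, -0.0, 0.0]
contact_force: [-2.7, 2.1, 4.7]
opening: 0.187
```

Call:
step_arm(
  targets=[
    [[0,0,0,0.015,0],[0,0,0,0,0],[0,0,0,0,0]],
  ],
)

```text
time: 20.85
eef_pos: [0.541, -0.2113, 0.0568]
tcp_rot: [0.074, 0.997, -0.0, 0.0]
contact_force: [-4.0, 1.3, 6.6]
opening: 0.189
```

```bash
python3 v.py 15; python3 -c "
from plant import *;s=get_state();print(s['wrist_torque'])"
```

```text
t 20.85 p [ 541.  -211.3   56.8] axleyaw -8.49 tilt [ 0. -0. -1.] F [-4.   1.3  6.6] op 0.189
mm in tool axes [0.4 0.2 0.8] turn deg 0.01
TCP local [-94.6   0.5  56.8]
roller 174 x 10.0 y 1.8 yaw 1.5 z 73.8 pitch 0.94
nearshaft 47 x -48.5 y 4.3 yaw -14.51 z 76.2 pitch 1.67
beside y [32.4 43.6 51.7]
[0.27837009 0.52695577 0.01846109]
```

View pics/s15z.png

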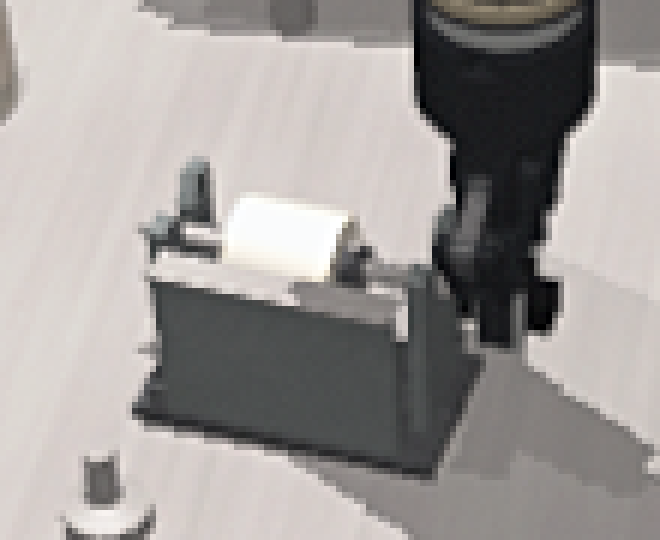

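Call:
step_arm(
  targets=[
    [[0,0,0,-0.015,0],[0,0,0,0,0],[0,0,0,0,0]],
  ],
  squeeze=40,
)

```text
time: 21.2
eef_pos: [0.541, -0.2113, 0.0568]
tcp_rot: [0.074, 0.997, -0.0, 0.0]
contact_force: [-3.4, 1.2, 5.9]
opening: 0.19
```

Call:
step_arm(
  targets=[
    [[0.25,0,0,0,0],[0.3,0,0,0,0],[0.35,0,0,0,0],[0.4,0,0,0,0],[0.5,0,0,0,0],[0.6,0,0,0,0],[0.7,0,0,0,0],[0.7,0,0,0,0]],
  ],
)

```text
time: 21.87
eef_pos: [0.5407, -0.2111, 0.0561]
tcp_rot: [0.074, 0.997, -0.0, 0.0]
contact_force: [0.5, -0.0, 0.3]
opening: 0.699
```

```bash
python3 v.py 16
```

```text
t 21.87 p [ 540.7 -211.1   56.1] axleyaw -8.5 tilt [ 0. -0. -1.] F [ 0.5 -0.   0.3] op 0.699
mm in tool axes [0.1 0.1 0.1] turn deg -0.0
TCP local [-94.9   0.7  56.1]
roller 175 x 10.0 y 2.0 yaw 0.29 z 73.6 pitch -0.25
nearshaft 36 x -48.5 y 5.9 yaw -17.93 z 76.0 pitch 3.1
beside y [32.4 43.3 52.5]
```

View pics/s16z.png

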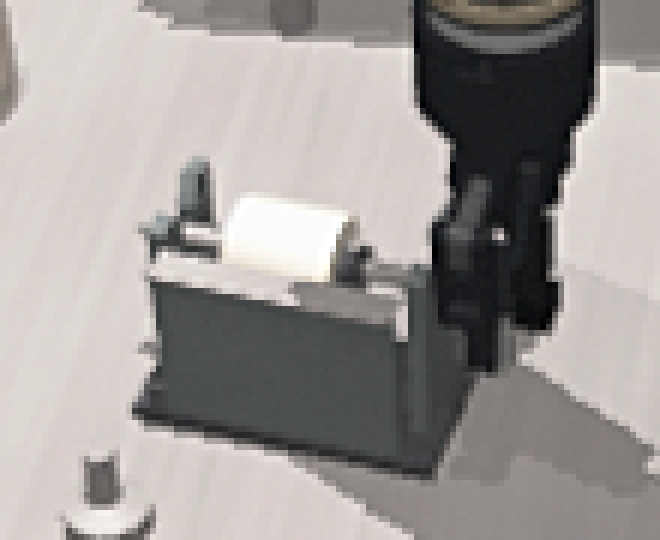

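Released and stable. I'll raise the tool straight up to get clear.

Call:
step_arm(
  targets=[
    [[0.7,0,0,-0.1,0],[0.7,0,0,-0.3,0],[0.7,0,0,-0.5,0],[0.7,0,0,-0.6,0],[0.7,0,0,-0.6,0],[0.7,0.2,0,-0.6,0],[0.7,0.4,0,-0.5,0],[0.7,0.4,0,-0.3,0],[0.7,0.2,0,0,0],[0.7,0,0,0,0]],
  ],
)

```text
time: 22.8
eef_pos: [0.4926, -0.204, 0.1975]
tcp_rot: [0.074, 0.997, -0.001, 0.001]
contact_force: [0.2, 0.6, -0.7]
opening: 0.701
```

Call:
step_arm(
  targets=[
    [[0.7,0,0.3,0,0],[0.7,0,0.6,0,0],[0.7,0,0.7,0,0],[0.7,0,0.7,0,0],[0.7,0,0.7,0,0],[0.7,0,0.7,0,0],[0.7,0,0.7,0,0],[0.7,0,0.5,0,0],[0.7,0,0.2,0,0],[0.7,0,0,0,0]],
  ],
)

```text
time: 23.63
eef_pos: [0.5231, -0.0001, 0.1948]
tcp_rot: [0.073, 0.997, 0.0, -0.001]
contact_force: [-0.0, 0.1, -0.6]
opening: 0.702
```

```bash
python3 - <<'E'
from fr import *
c=shot('side','s17.png');a=shot('top','t17.png')
cv2.imwrite('pics/e.png',np.hstack([cv2.resize(c['pixels'][110:200,240:330,::-1],(400,400),interpolation=0),cv2.resize(a['pixels'][105:195,350:440,::-1],(400,400),interpolation=0)]))
L=loc(cloud(c));cyl(L,-.01,.03,.078,.025,.03,.025,'roller')
L=loc(cloud(a));cyl(L,-.01,.03,.078,.025,.03,.025,'roller top')
L=loc(cloud(c));cyl(L,.066,.074,.075,.005,.012,.012,'tip')
for n in ('side','top'):
    c=np.load(f'/tmp/{n}.npz');L=loc(cloud(c));m=(c['pixels'].sum(-1)<130)&(L[...,2]>.06)&(L[...,0]<-.065)&(L[...,0]>-.13)&(abs(L[...,1])<.03);print(n,'head',f(np.median(L[m],0)),f(L[m].min(0)),f(L[m].max(0)))
E
```

```text
roller 174 x 10.0 y 2.0 yaw -0.32 z 73.9 pitch 0.43
roller top 264 x 10.0 y 1.3 yaw 0.45 z 74.2 pitch -1.76
tip 0 x 70.0 y 0.0 yaw 0.0 z 75.0 pitch 0.0
side head [-111.5    8.9   83.6] [-118.3   -6.8   71.4] [-105.9   12.3   88.1]
  return _methods._mean(a, axis=axis, dtype=dtype,
  ret = um.true_divide(
Traceback (most recent call last):
ValueError: zero-size array to reduction operation minimum which has no identity
```

View pics/e.png

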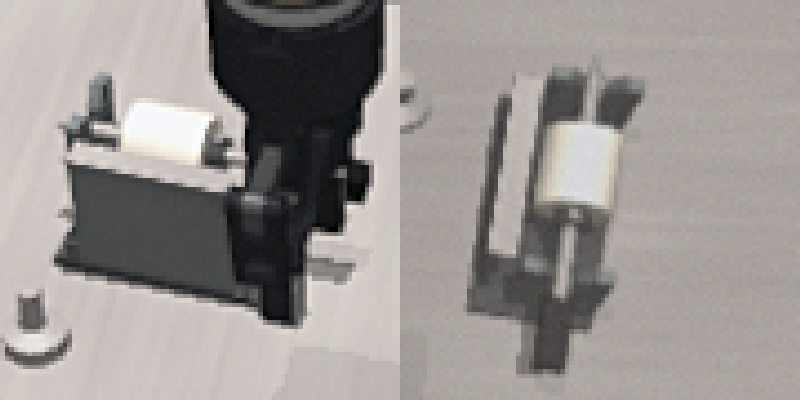

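View pics/t17.png

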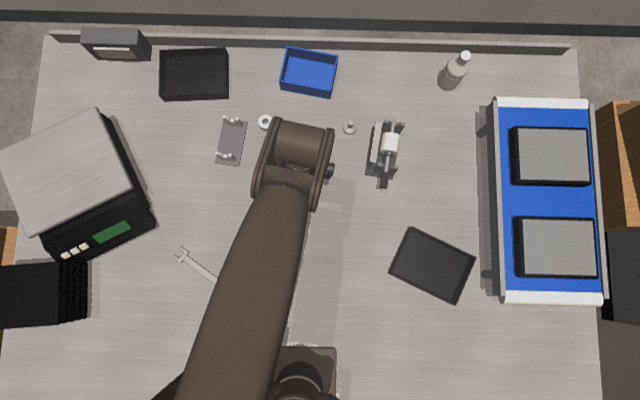

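Call:
step_arm(
  targets=[
    [[0.7,0,0.6,0,0],[0.7,0,0.7,0,0],[0.7,0,0.7,0,0],[0.7,0,0.7,0,0],[0.7,0,0.4,0,0],[0.7,0,0,0,0],[0.7,0,0,0,0],[0.7,0,0,0,0]],
  ],
)

```text
time: 24.4
eef_pos: [0.5417, 0.119, 0.1958]
tcp_rot: [0.075, 0.997, -0.0, -0.0]
contact_force: [-0.5, -0.6, -0.0]
opening: 0.7
```

```bash
python3 - <<'E'
from fr import *
c=shot('side','s18.png');a=shot('top','t18.png')
cv2.imwrite('pics/e2.png',cv2.resize(c['pixels'][110:200,240:330,::-1],(600,600),interpolation=0))
for n,C in(('side',c),('top',a)):
    L=loc(cloud(C));cyl(L,-.01,.03,.078,.025,.03,.025,n+' roller')
    cyl(L,-.054,-.03,.075,.005,.015,.012,n+' nearshaft')
    m=(L[...,2]>.06)&(L[...,0]<-.068)&(L[...,0]>-.14)&(abs(L[...,1])<.03)
    if m.sum():print(n,'head n',m.sum(),'x 2/98%',f(np.percentile(L[m][:,0],[2,98])),'ztop90',f(np.percentile(L[m][:,2],90)))
print('head end x',f(loc(ray(a,382.7,188.5,.08))))
print(get_state()['time'])
E
```

```text
side roller 0 x 10.0 y 0.0 yaw 0.0 z 78.0 pitch 0.0
side nearshaft 0 x -42.0 y 0.0 yaw 0.0 z 75.0 pitch 0.0
side head n 152 x 2/98% [-117.7  -78. ] ztop90 86.4
top roller 265 x 10.0 y 1.5 yaw 0.94 z 74.1 pitch -0.67
top nearshaft 35 x -42.0 y 1.5 yaw -0.41 z 77.0 pitch 2.61
top head n 134 x 2/98% [-115.2  -69.3] ztop90 87.7
head end x [-119.7    1.    80. ]
24.5
```

View pics/e2.png

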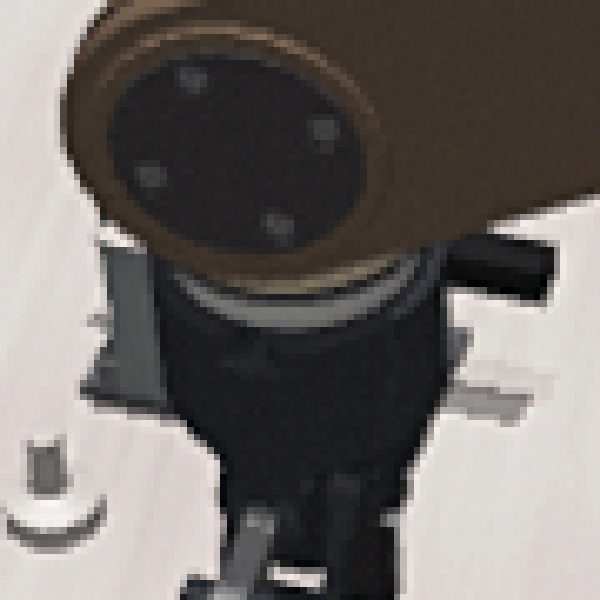

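```bash
python3 -c "
from plant import *
print(sign_off())"
```

```text
the job is handed in; nothing more can be done
None
```

The end roller is refitted in the conveyor frame and the job is handed in, at about 24.5 s on the robot's clock.

**What I did:** I gripped the axle by its head and threaded it through the roller. I pressed to about 6 N, the highest reading I saw in the push direction; forces were read only at the end of each short move. I then eased off, lifted the roller on the axle alone and lowered it into the frame's slots. The force rose sharply when it reached the bottom. I let go and moved the arm clear.

**What the last checks showed:**
- **Roller:** it sits between the two plates with its axis at about 74 mm. That fits hanging a couple of millimetres below the 75 mm axle line, given that the cameras read about 1.5 mm high.
- **Axle:** the shaft lies in both slots, measuring about 75 mm up after the same correction.
- **Head:** it is outside the robot-side plate, centred at about x = -96 mm, inside the allowed -103 to -86 mm.
- **Everything else:** the other objects looked undisturbed in the top view, apart from the wrench, which the arm partly hid.

**What disagreed or failed:**
- **Sideways position:** the two cameras differed by about 1 mm, so I averaged them and the arm's own position before lowering.
- **Seating force:** the upward push reached about 6.6 N before I let go. A 0.6 mm back-off only took it to about 5.9 N, so a little load was still on the axle when the fingers opened.
- **Last side view:** the arm blocked the roller in it, so the final roller and shaft fits come from the top camera. The side camera's last roller fit, just before that, agreed with it.

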